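Fit the lens and spacer in a lamp barrel and clamp them with the retaining ring

TASK

Drop the orange-rimmed lens into the upright lamp barrel so that it lies flat on the bottom, then drop the brass spacer ring in flat on top of it. Then swing the stiff arm over the barrel right up to its stop, screw the black retaining ring on it clockwise until it is fully home so that it clamps the two parts, and let go. Leave the oil bottle, screwdriver and white tub where they are.

Things in the scene. Friction and masses are not known exactly. Their poses are not given: they have to be found in the camera images.
- lens_center (a point): centre of the lens: a light blue glass in an orange disc-shaped cell, 44 mm diameter, 16 mm thick, 35 to 70 g, lying flat and loose on the black mat; z is the disc's axis; either face may be up
- spacer_center (a point): centre of the spacer: a plain brass ring, outer diameter 44 mm, bore 32 mm, 16 mm high, 30 to 63 g, lying flat and loose on the black mat; z is its axis
- barrel_rim (a point): centre of the mouth of the barrel, 51 mm above the bench: an open aluminium cup standing upright, fixed on a blue base plate (185 x 100 x 12 mm) bolted to the bench. The bore is 49 mm across, 34 mm deep to its flat floor, and flares to 55 mm over the last 5 mm below the mouth; outside it is 63 mm across, 69 mm at the mouth. z up, x points from the barrel to the arm's pivot. With lens and spacer in, the spacer's top is 2 mm below the rim
- barrel_seat (a point): centre of the flat floor inside the barrel, 17 mm above the bench, axes as barrel_rim
- swing_pivot (a point): on the upright pivot axis of the steel swing arm, 95 mm from the barrel's axis, at the height of the arm's top face (72 mm above the bench); axes as barrel_rim. The pivot post is 30 mm across and reaches 82 mm
- swing (a joint): angle of the swing arm, rad: 0 = against its stop, with its ring exactly over the barrel; it grows counter-clockwise seen from above as the arm swings out (1.2 to 1.6 at the start, limit 1.9). The joint is stiff (0.35 N m friction, about 2 N at the handle) and stays where it is left. The arm is a flat bar 10 mm thick, 62 to 72 mm above the bench, with an eye 68 mm across centred 95 mm from the pivot, which carries the retaining ring, and a handle 165 mm from the pivot
- swing_handle (a point): middle of the arm's handle: a red upright peg, 14 mm diameter, standing from 72 to 108 mm above the bench, at the arm's free end, 165 mm from the pivot and 70 mm from the ring's axis; this point is 90 mm above the bench
- ring_grip (a point): on the axis of the black knurled retaining ring, at mid-height of its grip (55 mm outer diameter, 22 mm high, 38 mm bore, top face with a yellow mark). It is screwed on a brass sleeve in the arm's eye and rides on the arm. At joint value 0 its underside is 7.8 mm above the arm's top face; screwed home it lies on that face
- ring (a joint): turning angle of the retaining ring, rad: grows as it is turned clockwise seen from above, 0 to 0.8 at the start, 3.0 = fully home (hard stop). A coarse thread lowers it 2.6 mm for each rad; friction about 0.06 N m, it stays where it is left
- nose: steel pressing nose below the ring, a ring 41 mm across on a spring (1.5 N/mm) inside the sleeve, not turning; origin at the centre of its lower face. With the ring home over the seated parts it presses on the spacer with about 6 N
- oil: bystander: white plastic bottle with red cap, 44 mm diameter, 85 mm high; origin under its centre
- driver: bystander: red-handled screwdriver, 180 mm long, lying on the bench along its x axis
- tub: bystander: open white plastic tub 100 x 140 x 45 mm; origin under its centre
Things that resemble listed ones, but are neither listed nor needed, are in the scene too. Several things look just like the part that bears lens_center: the one meant starts farthest to the robot's left. Of the things that look like the part that bears spacer_center, the smaller one is meant.

How it is judged (in metres and radians):
On the way, in this order (a step that is already met when the one before it is completed fails the run):
1. the lens lies flat on the floor of the barrel, let go (horizontal distance between lens_center and barrel_seat below 0.004 m and distance between lens_center and barrel_seat below 0.0105 m and angle between the z axis of lens_center and the z axis of barrel_seat, either way round below 0.08 rad and contact force between the fingers and lens below 0.05 N), for 0.2 s.
2. the spacer lies flat on the lens in the barrel, let go (horizontal distance between spacer_center and barrel_seat below 0.004 m and z of spacer_center in the frame of barrel_seat between 0.0215 and 0.0265 m and angle between the z axis of spacer_center and the z axis of barrel_seat, either way round below 0.08 rad and contact force between the fingers and spacer below 0.05 N), for 0.2 s.
3. the arm is swung over the barrel, at its stop (value of joint swing below 0.04 rad), for 0.2 s.
4. the retaining ring is screwed home and its nose presses on the spacer (value of joint ring above 2.8 rad and contact force between nose and spacer above 2.5 N), for 0.2 s.
At the end, for the whole second after the job is handed in: Lens flat (0.08 rad) on the barrel's floor, spacer flat on it, both within 4 mm of the barrel's axis; arm within 0.04 rad of its stop; ring within 0.2 rad of home, its nose pressing on the spacer with over 2.5 N; bystanders within 30 mm of their start (all of step 4 and horizontal distance between each of lens_center, spacer_center and barrel_seat below 0.004 m and distance between lens_center and barrel_seat below 0.0105 m and angle between the z axis of each of lens_center, spacer_center and the z axis of barrel_seat, either way round below 0.08 rad and z of spacer_center in the frame of barrel_seat between 0.0215 and 0.0265 m and value of joint swing below 0.04 rad and distance of each of oil, driver, tub from where it was at the start of the episode below 0.03 m); the robot touches nothing.
It fails at once if the bottle, screwdriver or tub is displaced by more than 30 mm (distance of any of oil, driver, tub from where it was at the start of the episode above 0.03 m).
It also fails if it takes over 72 s, if anything falls off the work surface, if the arm or the gripper's body presses on something with over 40 N, if the wrist force passes 120 N, or if a joint passes its speed limit or range.

ROBOT

A 6-joint arm with a two-finger parallel gripper is mounted at the origin on the work surface. World frame = base frame: x ahead of the robot, y to its left, z up, the work surface at z = 0. Lengths are in m, angles in degrees, forces in N, time in s.
With the tool pointing down it reaches from about 0.375 to 0.9 m from the base axis. Payload 3.1 kg.
Tool frame: the origin (TCP) lies where the fingers leave the gripper's body, on its centre line; the fingertips stand bot.tips_ahead ahead of it and the grasp point (between the pads) lies 51 mm ahead of it (bot.tips_ahead is the distance from the TCP to the fingertips, in m); z points along the fingers, x is the direction in which the jaws open and shut, and the axes are right-handed (so a half turn about z gives the same grasp; the last joint's range is limited). The gripper opens to 87 mm and grips with 3 to 60 N. Pads are 19 mm wide; open, the fingers measure 117 mm over their backs; the gripper's body (75 mm by 190 mm) begins 51 mm behind the grasp point.
Start: joints at [-78.925, 30.224, 82.088, -0, 67.689, -10.227], TCP at [0.227, -0.582, 0.292] pointing down, gripper open.
Joint ranges: [-176.69, 176.69], [-43.24, 126.21], [12.49, 139.97], [-82, 262], [0, 151.66], [-163.58, 163.58]. Speed limits (degrees/s): [159.86, 159.86, 180, 180, 180, 180].

INTERFACE

Orientations are given as a 3x3 rotation matrix whose columns are the frame's x, y, z axes.
In Python, from rig import bot, vision, nets gives the robot as it stands.
- The arm moves only by the tool play_rows, never from a script. Its argument "series" is a list of rows, each an object of numbers: "tx", "ty", "tz": the shift along the world's x, y, z as a fraction of full scale; "turn": the turn about the world's z as a fraction of full scale. A call has 1 to 10 rows; each row shifts and turns the commanded pose from where the row before left it; what a row does not reach is not made up. Full scale, the value 1, is 0.8 m for a shift and 60 degrees for a turn. A row lasts 1/10 s, in which the tool goes at most 50 mm and 8.59 degrees, less where a joint would pass 70% of its speed; a pose out of reach is approached as far as the arm can. A call with a number of a shift or a turn outside -1 to 1 is refused whole. A call with a gripper value outside its range is refused whole. "gripper" is the opening, from 0 (shut) to 1 (fully open), set as the call begins (left out, the last holds). The fingers move at their own pace and stop on an object; the grip force is fixed at half the most. Time passes only in rows, so rows that do not move let the fingers close. It gives the time, the measured TCP pose, the force and the opening at its end, in the units of the state.
- bot.read_state(): the state, without advancing time (a new reading comes with each control period).
- vision.capture(name): name is "scene" or "top" or "wrist"; returns a dict with "pixels" (420x560x3 uint8, blue, green, red), "fx", "fy", "cx", "cy" (pixels), "D" ([k1, k2, p1, p2, k3] as OpenCV has them; the pictures are not rectified), "extrinsics" (4x4, takes a point from camera to world coordinates). Camera axes: x right, y down, z forward; pixel columns grow to the right and rows downward; lengths in m; the calibration is good to about 2 mm. A picture is of the moment at which its call begins. There is no depth.
- bot.hand_in(): hands the job in, once; it reports no verdict.
Trained networks look in a picture, given as the dict that the camera call returned (one of the last four; its "shot" number tells which), for a name from the list of things; names that differ only in an ending like _2 or _b are one class to them, and where a whole thing is asked for, a point or a joint stands for the part that bears it (a point fixed in the world has none). Each returns a list of dicts, best first, with "confidence" (0 to 1); they miss things now and then, are a little off and sometimes report something else, mostly with a low value. They report only what shows in the picture. A call takes as long as a camera call. They do not tell look-alikes from the thing itself.
- nets.look_for(picture, query): "at" ([column, row] as shares, 0 to 1, of the picture: columns of its width, rows of its height, amid what is visible of it).
- nets.masks_of(picture, query): "region" (420x560 bool, what is visible of it) and "at" ([column, row] as shares, 0 to 1, of the picture: columns of its width, rows of its height, amid what is visible of it).
The state is a dict: "time_s": time; "joint_positions": joint angles; "qvel": joint speeds; "tau": joint torques, N m; "position": TCP position; "tcp_rot": TCP orientation; "force": force on the tool from outside, world axes, zero at the start; "moment": the same for the moment, N m; "opening": opening from 0.0 (shut) to 1.0 (fully open).
Only numpy, scipy, OpenCV 4.12 (cv2) and the standard library are available. Lean on these libraries where they do the work, as an engineer would, in place of code of your own. Each camera call takes 0.05 s, during which the arm holds its last target.

## Working session

There is one attempt and no reset: what is moved stays moved. The work goes in short steps, Python scripts to look and compute and a tool call to move; the robot and the scene stay as the last step left them, time stands still between calls to the robot, and variables do not carry over. Pictures are saved under pics/ and viewed, and the job is handed in when it is done.

Besides the shell and the picture viewer there is one more tool, called after ">>>" as name(argument=value, ...), one argument or row to a line, values as JSON. play_rows: Moves the arm, as the interface text tells. Shift numbers are shares of 0.8 m and turn numbers shares of 60 degrees, none past 1 either way. Its arguments: {"type":"object","properties":{"series":{"type":"array"},"gripper":{"type":"number"}},"required":["series"]}

```bash
ls; mkdir -p pics
cat > h.py <<'E'
import numpy as np, cv2
from rig import bot, vision, nets
def save(p,n,crop=None,s=1):
    im=p["pixels"]
    if crop: x0,y0,x1,y1=crop; im=im[y0:y1,x0:x1]
    if s!=1: im=cv2.resize(im,None,fx=s,fy=s,interpolation=cv2.INTER_CUBIC)
    cv2.imwrite("pics/"+n+".png",im)
def K(p): return np.array([[p["fx"],0,p["cx"]],[0,p["fy"],p["cy"]],[0,0,1.]])
def w(p,u,v,z):
    q=cv2.undistortPoints(np.array([[[u,v]]],float),K(p),np.array(p["D"],float))[0,0]
    T=np.array(p["extrinsics"]); d=T[:3,:3]@[q[0],q[1],1]; o=T[:3,3]
    return o+d*(z-o[2])/d[2]
def proj(p,X):
    T=np.linalg.inv(np.array(p["extrinsics"])); X=np.atleast_2d(X).astype(float)
    r=cv2.Rodrigues(T[:3,:3])[0]
    return cv2.projectPoints(X,r,T[:3,3],K(p),np.array(p["D"],float))[0][:,0]
E
python3 - <<'E'
from h import *
for n in ["scene","top","wrist"]:
    p=vision.capture(n); save(p,n+"0"); print(n,p["shot"],np.round(p["extrinsics"],3).tolist(),p["fx"])
    if n!="wrist":
        for q in ["lens_center","spacer_center","barrel_rim","swing_handle","ring_grip","swing_pivot","oil","driver","tub"]:
            try:
                for d in nets.look_for(p,q): print(q,round(d["at"][0]*560,1),round(d["at"][1]*420,1),round(d["confidence"],2))
            except Exception as e: print(q,e)
s=bot.read_state(); print(s, bot.tips_ahead)
E
```

```text
pics
scene 1 [[-0.622, 0.592, -0.512, 1.176], [0.783, 0.471, -0.407, 0.477], [-0.0, -0.655, -0.756, 0.975], [0.0, 0.0, 0.0, 1.0]] 461.084453181291
lens_center 338.3 237.0 0.6
lens_center 311.1 181.2 0.49
lens_center 341.4 195.5 0.47
spacer_center 392.4 225.8 0.89
spacer_center 381.8 254.4 0.69
spacer_center 258.3 281.7 0.29
spacer_center 249.2 203.2 0.28
barrel_rim 275.7 216.7 0.77
swing_handle 250.5 202.5 0.98
ring_grip 245.4 198.5 0.58
swing_pivot 275.2 214.8 0.75
oil 258.1 280.4 0.74
driver 440.5 246.1 0.92
tub 213.1 129.9 0.68
top 2 [[-0.006, -0.998, 0.069, 0.487], [-1.0, 0.006, -0.003, 0.015], [0.002, -0.069, -0.998, 1.085], [0.0, 0.0, 0.0, 1.0]] 391.253011207084
lens_center 225.5 225.6 0.78
lens_center 258.7 267.2 0.56
lens_center 293.4 270.0 0.5
lens_center 284.8 197.2 0.28
spacer_center 195.5 275.4 0.63
spacer_center 182.6 221.6 0.49
barrel_rim 284.0 195.2 0.55
swing_handle 308.3 181.7 0.58
ring_grip 313.3 189.8 0.74
swing_pivot 284.1 199.0 0.9
swing_pivot 316.4 178.3 0.6
oil 312.4 184.3 0.69
oil 252.9 136.0 0.63
driver 144.6 274.4 0.67
tub 426.9 261.2 0.97
wrist 3 [[0.364, -
[... 211 characters left out ...]
896756e+01, -1.56957946e-03,
        6.76874285e+01, -1.02276710e+01]), 'qvel': array([ 0.04235761,  0.05112177,  0.06747204, -0.09306275, -0.04930092,
        0.04287887]), 'tau': array([ 6.57314959e-04, -4.40025437e+01, -1.76991785e+01,  6.34682598e-02,
        5.05367573e-02, -1.17202691e-05]), 'position': array([ 0.22706174, -0.5822602 ,  0.29223541]), 'tcp_rot': array([[ 3.63289935e-01, -9.31676136e-01, -2.75320087e-05],
       [-9.31676136e-01, -3.63289935e-01,  8.72628127e-06],
       [-1.81321697e-05,  2.24807453e-05, -1.00000000e+00]]), 'force': array([ 0.33819706, -0.17697114, -0.10759196]), 'moment': array([0.00186888, 0.01046604, 0.04439214]), 'opening': 1.001259855981115} 0.0697
```

View pics/scene0.png

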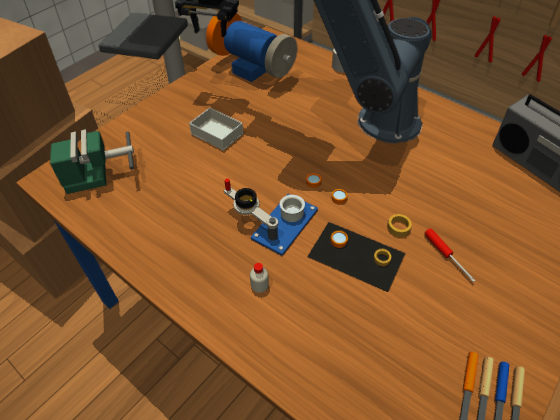

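```bash
python3 -c "
import cv2
im=cv2.imread('pics/top0.png')[110:320,120:370]
cv2.imwrite('pics/top0c.png',cv2.resize(im,None,fx=2.8,fy=2.8,interpolation=2))"
```

```text
(no output)
```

View pics/top0.png

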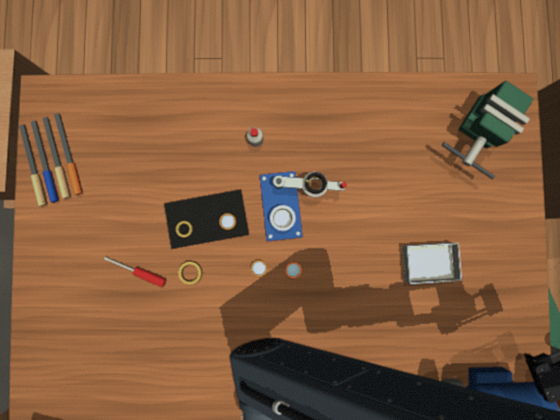

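View pics/top0c.png

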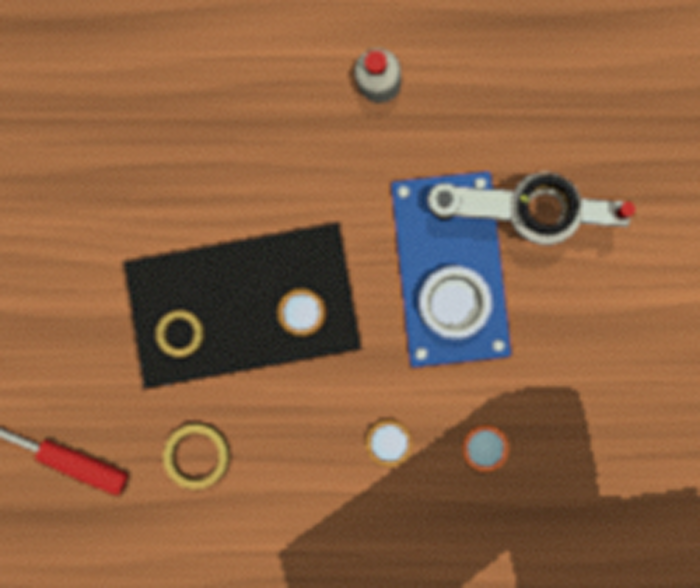

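```bash
cat > m1.py <<'E'
from h import *
P={n:vision.capture(n) for n in ["top","scene"]}
for n,p in P.items():
    for q,z in [("lens_center",.018),("spacer_center",.018),("barrel_rim",.051),("swing_handle",.09),("ring_grip",.09),("oil",.04),("driver",.01),("tub",.02)]:
        for d in nets.masks_of(p,q):
            m=d["region"].astype(np.uint8); c=cv2.findContours(m,0,2)[0]; c=max(c,key=cv2.contourArea)
            b=cv2.boundingRect(c)
            if len(c)>5:
                e=cv2.fitEllipse(c); X=w(p,*e[0],z)
                print(n,q,round(d["confidence"],2),np.round(e[0],1),np.round(e[1],1),"bb",b,np.round(X[:2],4))
E
python3 m1.py
```

```text
top lens_center 0.66 [431.  263.3] [44.7 68.2] bb (403, 243, 59, 42) [ 0.4037 -0.4106]
top lens_center 0.56 [227.4 220.8] [15.1 16.6] bb (219, 213, 17, 16) [0.5228 0.144 ]
top lens_center 0.49 [292.9 269.3] [15.4 15.9] bb (285, 262, 16, 16) [ 0.3907 -0.0336]
top barrel_rim 0.84 [296.4 203.4] [64.1 97.6] bb (260, 171, 86, 70) [ 0.567  -0.0429]
top swing_handle 0.7 [308.6 183.1] [22.3 70.9] bb (272, 171, 76, 27) [ 0.6158 -0.0724]
top oil 0.65 [254.6 136.4] [15.8 19.2] bb (247, 127, 16, 20) [0.7509 0.0683]
top driver 0.74 [294.8 203. ] [64.2 95.2] bb (260, 172, 87, 68) [ 0.5713 -0.0406]
top driver 0.57 [150.3 276.7] [ 8.5 37.5] bb (134, 269, 32, 17) [0.3714 0.3557]
top tub 0.68 [292.4 202.8] [64.  94.3] bb (260, 172, 87, 69) [ 0.5709 -0.0336]
scene lens_center 0.76 [313.3 180.3] [13.6 15.3] bb (306, 174, 15, 14) [ 0.3972 -0.0285]
scene lens_center 0.64 [245.1 198.1] [21.  22.7] bb (234, 188, 23, 22) [ 0.5711 -0.137 ]
scene lens_center 0.53 [338.9 195.8] [15.1 16.1] bb (331, 188, 17, 16) [0.4011 0.0629]
scene lens_center 0.52 [339.3 238.9] [16.4 17.6] bb (331, 231, 17, 17) [0.5258 0.1478
[... 239 characters left out ...]
 214, 25, 23) [0.3885 0.2476]
scene swing_handle 0.85 [248.7 203.6] [23.2 62.9] bb (224, 179, 55, 50) [ 0.6251 -0.0712]
scene ring_grip 0.57 [245.3 198.2] [20.8 22.4] bb (235, 187, 22, 23) [ 0.6166 -0.0903]
scene ring_grip 0.31 [271.8 216.8] [59.7 97.3] bb (224, 180, 94, 76) [0.622  0.0027]
scene oil 0.9 [258.9 278.6] [19.3 29.6] bb (249, 263, 20, 31) [0.7562 0.0719]
scene driver 0.74 [445.5 249.8] [ 9.4 69.6] bb (425, 229, 49, 53) [0.378  0.3826]
scene driver 0.56 [273.1 217.4] [ 59.4 100. ] bb (224, 179, 94, 77) [ 0.5714 -0.0362]
scene driver 0.25 [381.7 257.4] [16.4 17.2] bb (373, 249, 18, 17) [0.5021 0.2627]
scene tub 0.76 [217.3 128.9] [33.4 56.6] bb (190, 109, 53, 41) [ 0.4043 -0.4048]
```

```bash
python3 -c "
import cv2
im=cv2.imread('pics/scene0.png')[150:310,200:420]
cv2.imwrite('pics/scene0c.png',cv2.resize(im,None,fx=3.6,fy=3.6,interpolation=2))"
```

```text
(no output)
```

View pics/scene0c.png

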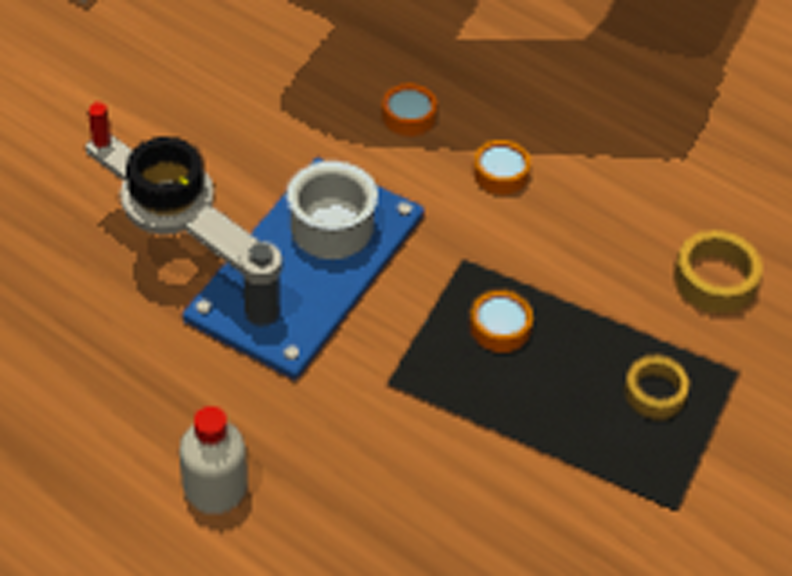

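>>> play_rows(
  series=[
    {"tx": 0.034,"ty": 0.05,"turn": -0.02},
    {"tx": 0.034,"ty": 0.05,"turn": -0.02},
    {"tx": 0.034,"ty": 0.05,"turn": -0.02},
    {"tx": 0.034,"ty": 0.05,"turn": -0.02},
    {"tx": 0.034,"ty": 0.05,"turn": -0.02},
    {"tx": 0.034,"ty": 0.05,"turn": -0.02},
    {"tx": 0.034,"ty": 0.05,"turn": -0.02},
    {"tx": 0.034,"ty": 0.05,"turn": -0.02},
    {"tx": 0.034,"ty": 0.05,"turn": -0.02},
    {"tx": 0.034,"ty": 0.05,"turn": -0.02},
  ],
)

```text
invalid input
```

>>> play_rows(
  series=[
    {"tx": 0.034,"ty": 0.05,"turn": -0.02},
    {"tx": 0.034,"ty": 0.05,"turn": -0.02},
    {"tx": 0.034,"ty": 0.05,"turn": -0.02},
    {"tx": 0.034,"ty": 0.05,"turn": -0.02},
    {"tx": 0.034,"ty": 0.05,"turn": -0.02},
    {"tx": 0.034,"ty": 0.05,"turn": -0.02},
    {"tx": 0.034,"ty": 0.05,"turn": -0.02},
    {"tx": 0.034,"ty": 0.05,"turn": -0.015},
    {},
    {},
  ],
)

```text
invalid input
```

>>> play_rows(
  series=[
    {"tx": 0.034,"ty": 0.05,"tz": 0,"turn": -0.02},
    {"tx": 0.034,"ty": 0.05,"tz": 0,"turn": -0.02},
    {"tx": 0.034,"ty": 0.05,"tz": 0,"turn": -0.02},
    {"tx": 0.034,"ty": 0.05,"tz": 0,"turn": -0.02},
    {"tx": 0.034,"ty": 0.05,"tz": 0,"turn": -0.02},
    {"tx": 0.034,"ty": 0.05,"tz": 0,"turn": -0.02},
    {"tx": 0.034,"ty": 0.05,"tz": 0,"turn": -0.02},
    {"tx": 0.034,"ty": 0.05,"tz": 0,"turn": -0.02},
    {"tx": 0.034,"ty": 0.05,"tz": 0,"turn": -0.02},
  ],
  gripper=1,
)

```text
time_s: 2.85
position: [0.4728, -0.2206, 0.2925]
tcp_rot: [[0.181, -0.983, 0.001], [-0.983, -0.181, -0.0], [0.001, -0.001, -1.0]]
force: [0.5, 0.2, 0.5]
opening: 1.001
```

>>> play_rows(
  series=[
    {"tx": 0.005,"ty": 0.055,"tz": 0,"turn": -0.02},
    {"tx": 0.005,"ty": 0.055,"tz": 0,"turn": -0.02},
    {"tx": 0.005,"ty": 0.055,"tz": 0,"turn": -0.02},
    {"tx": 0.005,"ty": 0.055,"tz": 0,"turn": -0.02},
    {"tx": 0.005,"ty": 0.055,"tz": -0.01,"turn": -0.02},
    {"tx": 0,"ty": 0.055,"tz": -0.01,"turn": -0.02},
    {"tx": 0,"ty": 0.05,"tz": -0.01,"turn": -0.02},
    {"tx": 0,"ty": 0.05,"tz": -0.01,"turn": -0.035},
    {"tx": 0,"ty": 0.04,"tz": -0.01,"turn": 0},
    {"tx": 0,"ty": 0,"tz": 0,"turn": 0},
  ],
  gripper=1,
)

```text
time_s: 3.85
position: [0.4909, 0.157, 0.2514]
tcp_rot: [[0.005, -1.0, -0.002], [-1.0, -0.005, 0.001], [-0.001, 0.002, -1.0]]
force: [-0.1, -0.1, 0.1]
opening: 0.998
```

```bash
cat > m2.py <<'E'
from h import *
import sys
p=vision.capture("wrist"); save(p,sys.argv[1],s=1.4); 
import pickle; pickle.dump({k:p[k] for k in p},open("last.pkl","wb"))
print(np.round(p["extrinsics"],3).tolist())
for q,z in [("lens_center",.018),("spacer_center",.018),("barrel_rim",.051)]:
    for d in nets.masks_of(p,q):
        m=d["region"].astype(np.uint8); c=cv2.findContours(m,0,2)[0]; c=max(c,key=cv2.contourArea)
        if len(c)>5:
            e=cv2.fitEllipse(c); X=w(p,*e[0],z)
            print(q,round(d["confidence"],2),np.round(e[0],1),np.round(e[1],1),cv2.boundingRect(c),np.round(X[:2],4))
E
python3 m2.py wr1
```

```text
[[0.006, -0.969, -0.246, 0.557], [-1.0, -0.006, -0.0, 0.158], [-0.001, 0.246, -0.969, 0.344], [0.0, 0.0, 0.0, 1.0]]
lens_center 0.91 [291.8 160.4] [45.6 47.1] (269, 138, 47, 46) [0.5218 0.1446]
lens_center 0.49 [367.5 300.3] [10.1 22.6] (356, 296, 23, 11) [0.3792 0.0639]
spacer_center 0.86 [196.2 311.2] [27.2 48.6] (172, 297, 49, 28) [0.3654 0.2415]
spacer_center 0.72 [167.3 181.1] [45.2 47.4] (144, 159, 47, 46) [0.5021 0.2615]
barrel_rim 0.66 [449.3 107. ] [172.2 224.7] (389, 13, 171, 204) [0.5711 0.0169]
```

View pics/wr1.png

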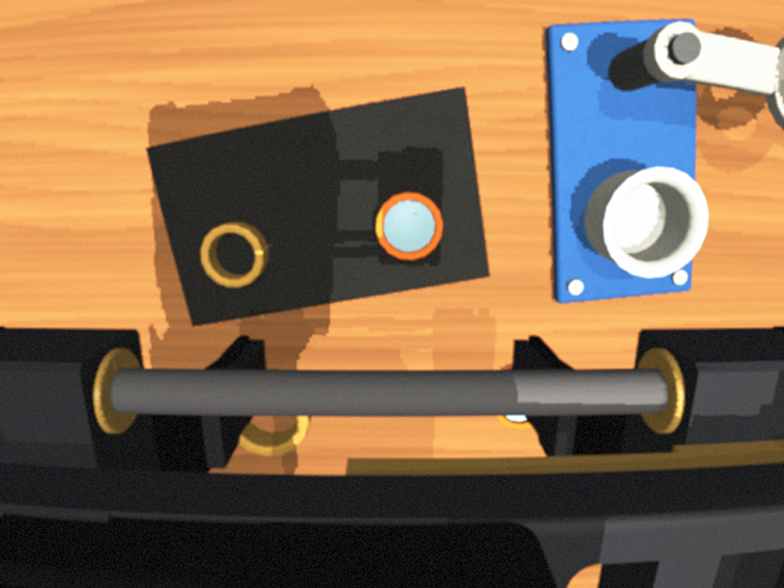

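```bash
cat > m3.py <<'E'
from h import *
import pickle
p=pickle.load(open("last.pkl","rb"))
g=cv2.cvtColor(p["pixels"],cv2.COLOR_BGR2HSV)
# wrist rim: try fit projected circles to edges by sampling gradient
gray=cv2.GaussianBlur(cv2.cvtColor(p["pixels"],cv2.COLOR_BGR2GRAY).astype(np.float32),(0,0),1)
gm=np.hypot(cv2.Sobel(gray,5,1,0),cv2.Sobel(gray,5,0,1))
from scipy.ndimage import map_coordinates
t=np.linspace(0,2*np.pi,120)
def score(x,y,r,z):
    X=np.c_[x+r*np.cos(t),y+r*np.sin(t),np.full(120,z)]; q=proj(p,X)
    return map_coordinates(gm,[q[:,1],q[:,0]],order=1,mode="constant").mean()
def fit(x0,y0,rs,z,span=.012):
    best=max(((sum(score(x,y,r,z) for r in rs),x,y) for x in np.arange(x0-span,x0+span,.0005) for y in np.arange(y0-span,y0+span,.0005)))
    return best
print("lens",fit(.522,.1445,[.022],.0175))
print("spacer",fit(.502,.2615,[.022,.016],.0175))
X=w(p,467.9,158.6,.051); print(X)
print("rim",fit(X[0],X[1],[.0345,.0275],.051))
E
python3 m3.py
```

```text
lens (np.float32(271.41745), np.float64(0.5209999999999988), np.float64(0.1445))
spacer (np.float32(497.531), np.float64(0.5005), np.float64(0.264))
[ 0.52909336 -0.00421758  0.051     ]
rim (np.float32(262.87625), np.float64(0.5285933633809515), np.float64(-0.005217578492541442))
```

>>> play_rows(
  series=[
    {"tx": 0.02,"ty": -0.008,"tz": -0.05,"turn": 0.003},
    {"tx": 0.0175,"ty": -0.0075,"tz": -0.05,"turn": 0.002},
    {"tx": 0,"ty": 0,"tz": -0.05,"turn": 0},
    {"tx": 0,"ty": 0,"tz": -0.03,"turn": 0},
    {"tx": 0,"ty": 0,"tz": 0,"turn": 0},
    {"tx": 0,"ty": 0,"tz": 0,"turn": 0},
  ],
  gripper=1,
)

```text
time_s: 4.65
position: [0.5224, 0.1403, 0.1086]
tcp_rot: [[0.004, -1.0, 0.0], [-1.0, -0.004, -0.0], [0.0, -0.0, -1.0]]
force: [0.2, 0.1, 0.5]
opening: 1.002
```

```bash
python3 m2.py wr2
python3 - <<'E'
from h import *
s=bot.read_state(); print(s["position"],s["joint_positions"].round(1))
E
```

```text
[[0.005, -0.97, -0.244, 0.588], [-1.0, -0.005, -0.001, 0.141], [-0.0, 0.244, -0.97, 0.201], [0.0, 0.0, 0.0, 1.0]]
lens_center 0.95 [270.6 245.3] [77.5 85.2] (231, 203, 80, 61) [0.5223 0.1443]
lens_center 0.61 [415.5 417.7] [16.7 28.4] (405, 405, 23, 15) [0.3995 0.0477]
barrel_rim 0.79 [500.4 116.6] [142.1 360.7] (435, 2, 125, 261) [0.5924 0.0448]
[0.52297353 0.14119733 0.11006113] [  3.3  40.  102.   -0.   37.8  93. ]
```

View pics/wr2.png

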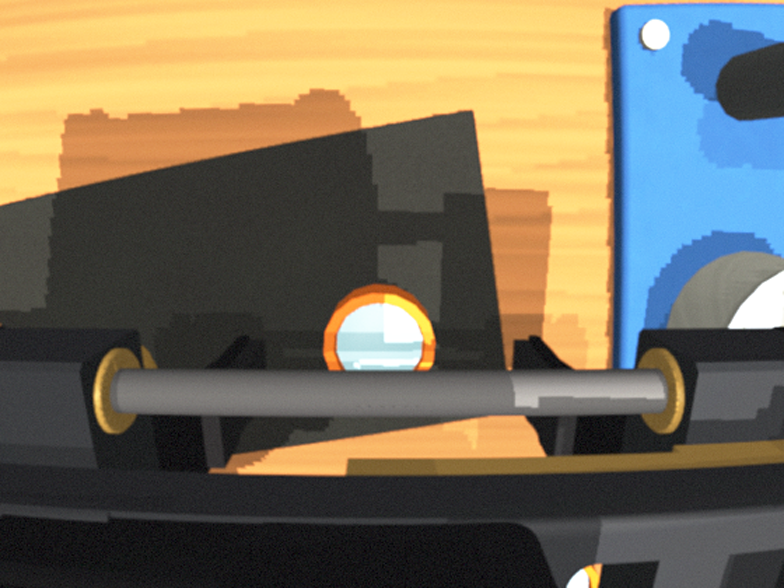

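```bash
sed -i '/^print/d;/^X=w/d' m3.py
cat > m4.py <<'E'
from m3 import *
gm[263:]=0
for z in (.016,.018): print(fit(.522,.1445,[.022],z))
for z in (.016,.018): print(fit(.522,.1445,[.0215],z))
s=bot.read_state(); print(s["position"])
E
python3 m4.py
```

```text
(np.float32(160.4877), np.float64(0.5204999999999989), np.float64(0.1445))
(np.float32(162.9758), np.float64(0.5209999999999988), np.float64(0.1445))
(np.float32(137.82472), np.float64(0.5209999999999988), np.float64(0.1445))
(np.float32(150.36844), np.float64(0.5214999999999987), np.float64(0.1445))
[0.52297353 0.14119733 0.11006113]
```

>>> play_rows(
  series=[
    {"tx": -0.002,"ty": 0.004,"tz": -0.02,"turn": 0},
    {"tx": 0,"ty": 0,"tz": -0.017,"turn": 0},
    {"tx": 0,"ty": 0,"tz": 0,"turn": 0},
    {"tx": 0,"ty": 0,"tz": 0,"turn": 0},
  ],
  gripper=1,
)

```text
time_s: 5.25
position: [0.5203, 0.1445, 0.0787]
tcp_rot: [[0.005, -1.0, -0.0], [-1.0, -0.005, -0.0], [0.0, 0.0, -1.0]]
force: [-0.2, 0.5, 0.5]
opening: 1.0
```

>>> play_rows(
  series=[
    {"tx": 0,"ty": 0,"tz": 0,"turn": 0},
    {"tx": 0,"ty": 0,"tz": 0,"turn": 0},
    {"tx": 0,"ty": 0,"tz": 0,"turn": 0},
    {"tx": 0,"ty": 0,"tz": 0,"turn": 0},
    {"tx": 0,"ty": 0,"tz": 0,"turn": 0},
    {"tx": 0,"ty": 0,"tz": 0,"turn": 0},
  ],
  gripper=0,
)

```text
time_s: 5.85
position: [0.5203, 0.1445, 0.0787]
tcp_rot: [[0.005, -1.0, 0.0], [-1.0, -0.005, 0.0], [-0.0, -0.0, -1.0]]
force: [0.9, -0.3, 0.3]
opening: 0.542
```

>>> play_rows(
  series=[
    {"tx": 0,"ty": 0,"tz": 0,"turn": 0},
    {"tx": 0,"ty": 0,"tz": 0,"turn": 0},
    {"tx": 0,"ty": 0,"tz": 0.03,"turn": 0},
    {"tx": 0,"ty": 0,"tz": 0.05,"turn": 0},
    {"tx": 0,"ty": 0,"tz": 0.05,"turn": 0},
    {"tx": 0,"ty": 0,"tz": 0,"turn": 0},
  ],
  gripper=0,
)

```text
time_s: 6.45
position: [0.5233, 0.1449, 0.1874]
tcp_rot: [[0.005, -1.0, 0.011], [-1.0, -0.005, 0.001], [-0.001, -0.011, -1.0]]
force: [0.2, -0.1, -0.1]
opening: 0.497
```

```bash
python3 m2.py wr3
```

```text
[[0.007, -0.972, -0.234, 0.588], [-1.0, -0.007, -0.0, 0.145], [-0.001, 0.234, -0.972, 0.28], [0.0, 0.0, 0.0, 1.0]]
lens_center 0.61 [277.4 244.4] [62.  86.7] (233, 212, 91, 52) [0.4974 0.1452]
lens_center 0.42 [472.1 134.4] [167.1 233.5] (396, 37, 164, 218) [ 0.5847 -0.0007]
spacer_center 0.91 [133.3 224.2] [28.  52.9] (104, 209, 57, 26) [0.513  0.2586]
barrel_rim 0.89 [469.8 137.6] [167.8 238.2] (395, 37, 165, 218) [0.583 0.019]
```

View pics/wr3.png

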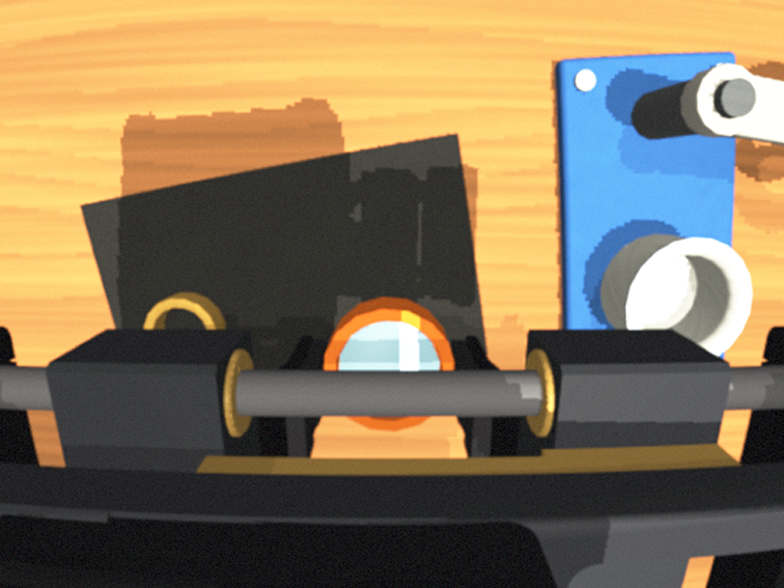

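```bash
cat > m5.py <<'E'
import m3
from m3 import *
s=bot.read_state(); print(s["position"])
zt=s["position"][2]-.0607
full=gm.copy()
gm[262:296]=0
print("lens",fit(s["position"][0],s["position"][1],[.022],zt,.01))
gm[:]=full; gm[240:]=0
print("rim",fit(.5286,-.005,[.0345,.0275],.051))
E
python3 m5.py
```

```text
[0.51925261 0.14445899 0.18157589]
lens (np.float32(97.23664), np.float64(0.5227526076838171), np.float64(0.1454589890099911))
rim (np.float32(152.18697), np.float64(0.5305999999999984), np.float64(0.0020000000000000157))
```

>>> play_rows(
  series=[
    {"tx": 0,"ty": -0.05,"tz": 0,"turn": 0},
    {"tx": -0.025,"ty": -0.05,"tz": 0,"turn": 0},
    {"tx": 0,"ty": 0,"tz": 0,"turn": 0},
    {"tx": 0,"ty": 0,"tz": 0,"turn": 0},
    {"tx": 0,"ty": 0,"tz": 0,"turn": 0},
    {"tx": 0,"ty": 0,"tz": 0,"turn": 0},
  ],
  gripper=0,
)

```text
time_s: 7.25
position: [0.5005, 0.0654, 0.1822]
tcp_rot: [[0.007, -1.0, -0.0], [-1.0, -0.007, 0.0], [-0.0, 0.0, -1.0]]
force: [-0.2, 0.1, 0.2]
opening: 0.498
```

```bash
cat > m6.py <<'E'
from h import *
import pickle,sys
s=bot.read_state()
p=vision.capture("wrist"); save(p,sys.argv[1],s=1.4); pickle.dump(p,open("last.pkl","wb"))
import m3; from m3 import *
print(s["position"],bot.read_state()["position"],np.round(np.array(p["extrinsics"])[:3,3],4))
zt=s["position"][2]-.0607
full=gm.copy(); gm[260:298]=0
print("held",fit(s["position"][0],s["position"][1],[.022],zt,.01))
gm[:]=full; gm[255:]=0
print("rim",fit(.5286,-.003,[.0345,.0275],.051))
print("rim out",fit(.5286,-.003,[.0345],.051))
print("rim in",fit(.5286,-.003,[.0275],.051))
E
python3 m6.py wr4
```

```text
[0.50052593 0.06540362 0.18218044] [0.5005128  0.06543379 0.18232008] [0.5661 0.0661 0.2746]
held (np.float32(95.15313), np.float64(0.5010259306085791), np.float64(0.06590361789338334))
rim (np.float32(242.16943), np.float64(0.5275999999999987), np.float64(-0.0059999999999999915))
rim out (np.float32(193.65234), np.float64(0.5280999999999987), np.float64(-0.005499999999999991))
rim in (np.float32(135.1153), np.float64(0.5285999999999986), np.float64(0.0010000000000000148))
```

View pics/wr4.png

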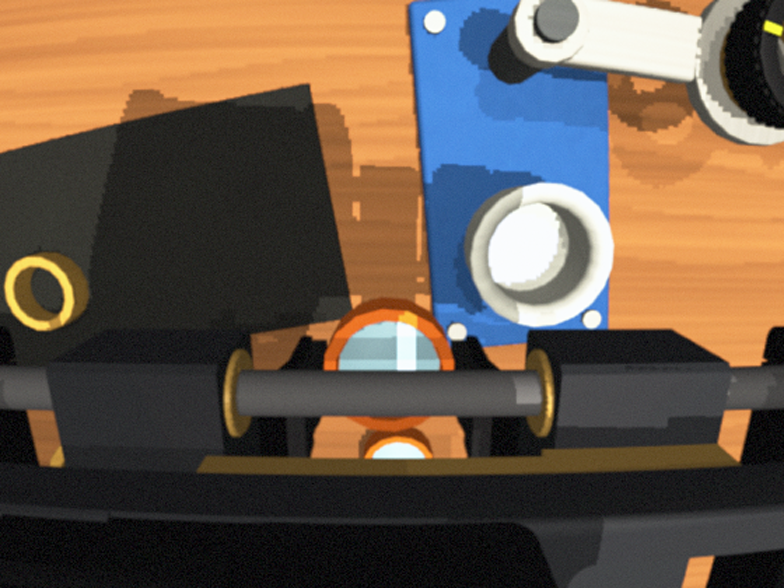

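>>> play_rows(
  series=[
    {"tx": 0.017,"ty": -0.045,"tz": 0,"turn": 0},
    {"tx": 0.017,"ty": -0.044,"tz": 0,"turn": 0},
    {"tx": 0,"ty": 0,"tz": -0.03,"turn": 0},
    {"tx": 0,"ty": 0,"tz": -0.029,"turn": 0},
    {"tx": 0,"ty": 0,"tz": 0,"turn": 0},
    {"tx": 0,"ty": 0,"tz": 0,"turn": 0},
  ],
  gripper=0,
)

```text
time_s: 7.9
position: [0.5275, -0.006, 0.1353]
tcp_rot: [[0.006, -1.0, -0.001], [-1.0, -0.006, 0.0], [-0.0, 0.001, -1.0]]
force: [0.8, -0.3, -0.7]
opening: 0.495
```

Run:
```python
from h import *
p=vision.capture("wrist"); save(p,"wr5",s=1.4); p=vision.capture("scene"); save(p,"sc5",(200,140,360,260),5); print(bot.read_state()["position"])
```

```text
[ 0.52814673 -0.00617666  0.13632324]
```

View pics/wr5.png

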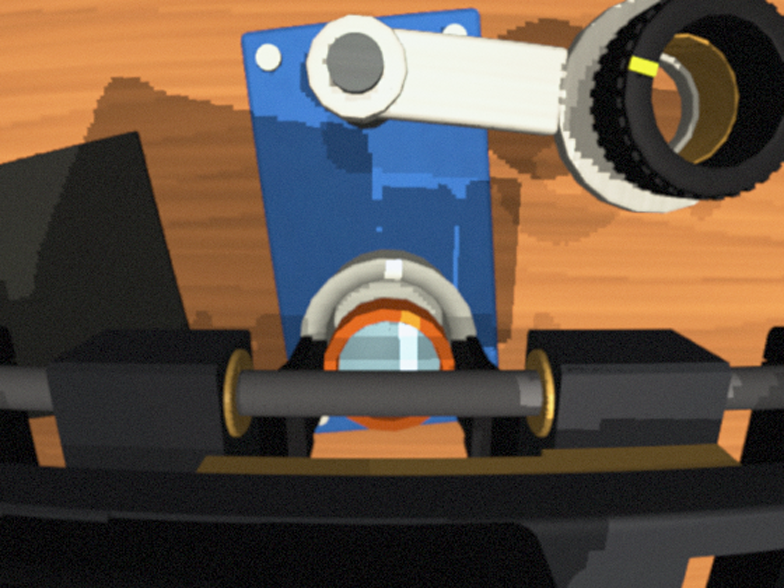

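View pics/sc5.png

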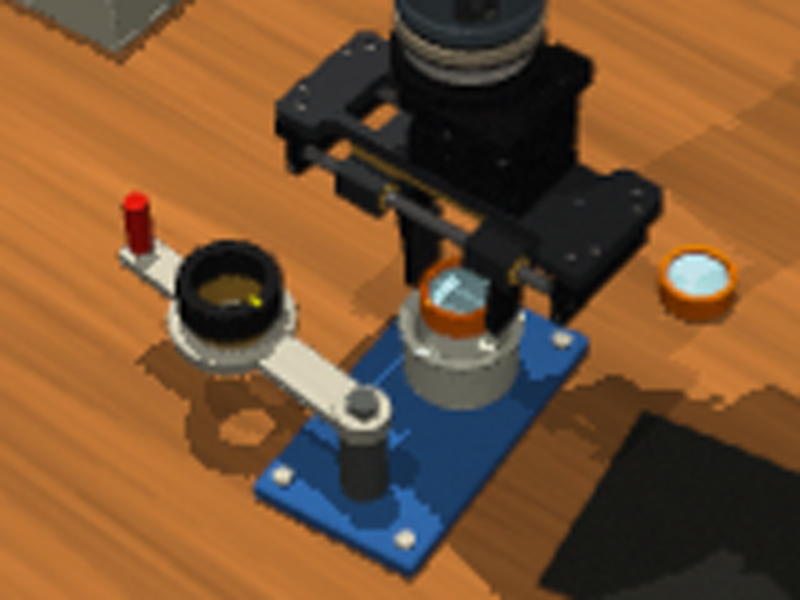

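>>> play_rows(
  series=[
    {"tx": 0,"ty": 0,"tz": -0.006,"turn": 0},
    {"tx": 0,"ty": 0,"tz": -0.006,"turn": 0},
    {"tx": 0,"ty": 0,"tz": -0.004,"turn": 0},
    {"tx": 0,"ty": 0,"tz": 0,"turn": 0},
    {"tx": 0,"ty": 0,"tz": 0,"turn": 0},
  ],
  gripper=0,
)

```text
time_s: 8.5
position: [0.5274, -0.0067, 0.1225]
tcp_rot: [[0.005, -1.0, -0.0], [-1.0, -0.005, 0.0], [-0.0, 0.0, -1.0]]
force: [-0.3, 0.1, -1.2]
opening: 0.495
```

>>> play_rows(
  series=[
    {"tx": 0,"ty": 0,"tz": 0,"turn": 0},
    {"tx": 0,"ty": 0,"tz": 0,"turn": 0},
    {"tx": 0,"ty": 0,"tz": 0,"turn": 0},
    {"tx": 0,"ty": 0,"tz": 0,"turn": 0},
    {"tx": 0,"ty": 0,"tz": 0.04,"turn": 0},
    {"tx": -0.03,"ty": 0.04,"tz": 0.04,"turn": 0},
    {"tx": -0.02,"ty": 0.05,"tz": 0.02,"turn": 0},
    {"tx": 0,"ty": 0,"tz": 0,"turn": 0},
    {"tx": 0,"ty": 0,"tz": 0,"turn": 0},
    {"tx": 0,"ty": 0,"tz": 0,"turn": 0},
  ],
  gripper=0.75,
)

```text
time_s: 9.5
position: [0.4886, 0.0641, 0.2017]
tcp_rot: [[0.005, -1.0, 0.001], [-1.0, -0.005, -0.0], [0.0, -0.001, -1.0]]
force: [0.8, -0.6, -0.2]
opening: 0.745
```

```bash
python3 m6.py wr6
python3 - <<'E'
from h import *
p=vision.capture("scene"); save(p,"sc6",(250,170,340,240),8)
E
```

```text
[0.48859564 0.06409188 0.20168529] [0.48858009 0.06383301 0.20143292] [0.5541 0.0648 0.2941]
held (np.float32(55.09179), np.float64(0.4940956367422382), np.float64(0.05509188010844906))
rim (np.float32(252.47183), np.float64(0.5280999999999987), np.float64(-0.005499999999999991))
rim out (np.float32(202.1705), np.float64(0.5280999999999987), np.float64(-0.005499999999999991))
rim in (np.float32(141.37265), np.float64(0.5335999999999981), np.float64(-0.000999999999999987))
```

View pics/wr6.png

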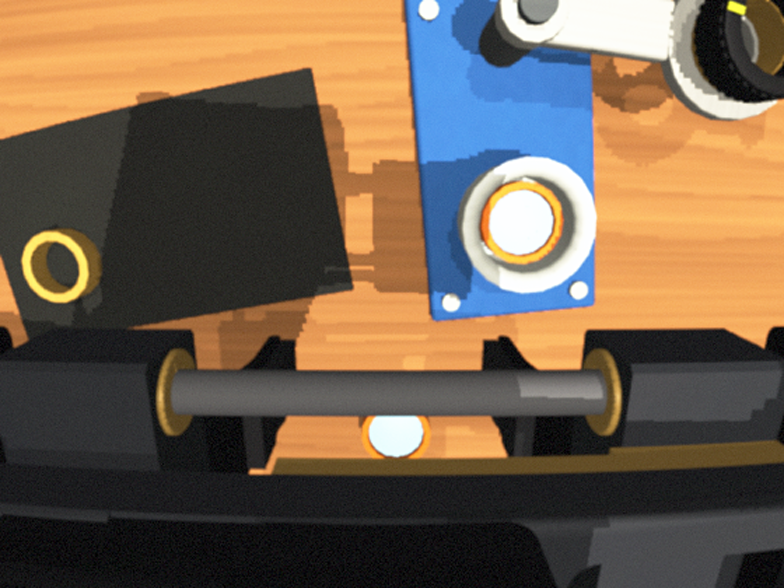

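View pics/sc6.png

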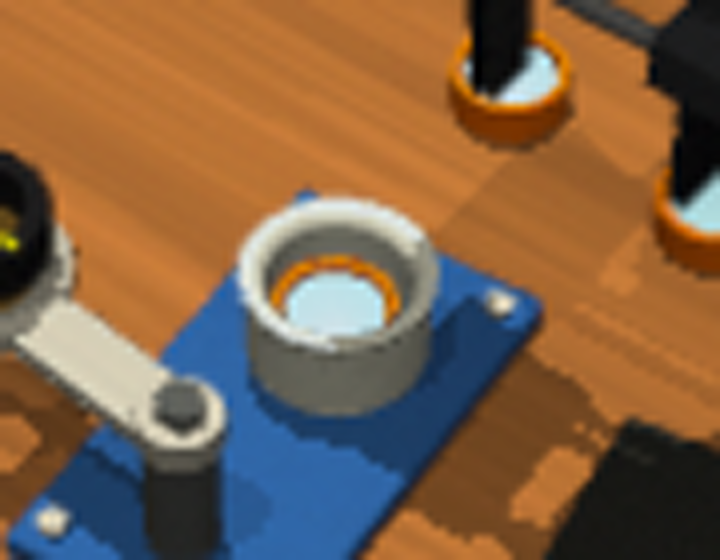

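>>> play_rows(
  series=[
    {"tx": 0,"ty": 0.06,"tz": 0,"turn": 0},
    {"tx": 0,"ty": 0.06,"tz": 0,"turn": 0},
    {"tx": 0,"ty": 0.06,"tz": 0,"turn": 0},
    {"tx": -0.025,"ty": 0.06,"tz": 0,"turn": 0},
    {"tx": 0,"ty": 0,"tz": 0,"turn": 0},
    {"tx": 0,"ty": 0,"tz": 0,"turn": 0},
    {"tx": 0,"ty": 0,"tz": 0,"turn": 0},
  ],
  gripper=1,
)

```text
time_s: 10.3
position: [0.4695, 0.2535, 0.2014]
tcp_rot: [[0.004, -1.0, -0.0], [-1.0, -0.004, -0.001], [0.001, 0.0, -1.0]]
force: [0.2, -0.4, -0.3]
opening: 0.999
```

```bash
cat > m7.py <<'E'
from h import *
import pickle,sys
import m3; from m3 import *
for z in (.032,.033,.034): print("lens in barrel",z,fit(.528,-.0055,[.022],z,.006))
s=bot.read_state()
p=vision.capture("wrist"); save(p,"wr7",s=1.4); pickle.dump(p,open("last.pkl","wb"))
E
cat > m8.py <<'E'
from m3 import *
gm[258:]=0
print(bot.read_state()["position"])
for z in (.016,.018): print("sp",z,fit(.501,.2625,[.022],z,.008),fit(.501,.2625,[.016],z,.008),fit(.501,.2625,[.022,.016],z,.008))
E
python3 m7.py; python3 m8.py
```

```text
lens in barrel 0.032 (np.float32(157.93588), np.float64(0.5279999999999994), np.float64(-0.006499999999999995))
lens in barrel 0.033 (np.float32(155.91554), np.float64(0.5279999999999994), np.float64(-0.006499999999999995))
lens in barrel 0.034 (np.float32(159.4541), np.float64(0.5294999999999992), np.float64(-0.004499999999999994))
[0.46960989 0.25321269 0.20152299]
sp 0.016 (np.float32(314.0143), np.float64(0.5005), np.float64(0.2635)) (np.float32(318.2108), np.float64(0.5005), np.float64(0.264)) (np.float32(628.6123), np.float64(0.5005), np.float64(0.264))
sp 0.018 (np.float32(306.89273), np.float64(0.501), np.float64(0.2635)) (np.float32(310.01804), np.float64(0.501), np.float64(0.264)) (np.float32(613.2729), np.float64(0.501), np.float64(0.2635))
```

View pics/wr7.png

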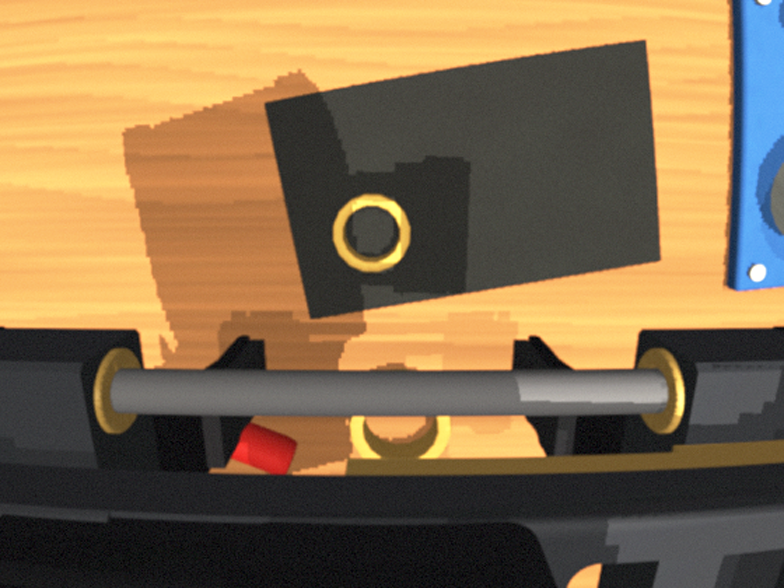

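>>> play_rows(
  series=[
    {"tx": 0.019,"ty": 0.013,"tz": -0.04,"turn": 0},
    {"tx": 0.0195,"ty": 0,"tz": -0.05,"turn": 0},
    {"tx": 0,"ty": 0,"tz": -0.04,"turn": 0},
    {"tx": 0,"ty": 0,"tz": -0.022,"turn": 0},
    {"tx": 0,"ty": 0,"tz": 0,"turn": 0},
    {"tx": 0,"ty": 0,"tz": 0,"turn": 0},
    {"tx": 0,"ty": 0,"tz": 0,"turn": 0},
  ],
  gripper=1,
)

```text
time_s: 11.05
position: [0.5008, 0.2646, 0.0815]
tcp_rot: [[0.004, -1.0, 0.002], [-1.0, -0.004, 0.001], [-0.001, -0.002, -1.0]]
force: [0.2, -0.3, -0.3]
opening: 1.005
```

>>> play_rows(
  series=[
    {"tx": 0,"ty": 0,"tz": 0,"turn": 0},
    {"tx": 0,"ty": 0,"tz": 0,"turn": 0},
    {"tx": 0,"ty": 0,"tz": 0,"turn": 0},
    {"tx": 0,"ty": 0,"tz": 0,"turn": 0},
    {"tx": 0,"ty": 0,"tz": 0,"turn": 0},
    {"tx": 0,"ty": 0,"tz": 0,"turn": 0},
    {"tx": 0,"ty": 0,"tz": 0,"turn": 0},
    {"tx": 0,"ty": 0,"tz": 0,"turn": 0},
  ],
  gripper=0,
)

```text
time_s: 11.85
position: [0.4996, 0.2651, 0.0803]
tcp_rot: [[0.005, -1.0, -0.0], [-1.0, -0.005, -0.0], [0.0, 0.0, -1.0]]
force: [-0.7, -0.5, 1.1]
opening: 0.493
```

>>> play_rows(
  series=[
    {"tx": 0,"ty": 0,"tz": 0.03,"turn": 0},
    {"tx": 0,"ty": 0,"tz": 0.05,"turn": 0},
    {"tx": 0,"ty": -0.03,"tz": 0.047,"turn": 0},
    {"tx": 0,"ty": -0.055,"tz": 0,"turn": 0},
    {"tx": 0,"ty": -0.055,"tz": 0,"turn": 0},
    {"tx": 0,"ty": -0.055,"tz": 0,"turn": 0},
    {"tx": 0,"ty": -0.055,"tz": 0,"turn": 0},
    {"tx": 0,"ty": 0,"tz": 0,"turn": 0},
    {"tx": 0,"ty": 0,"tz": 0,"turn": 0},
    {"tx": 0,"ty": 0,"tz": 0,"turn": 0},
  ],
  gripper=0,
)

```text
time_s: 12.85
position: [0.4994, 0.0658, 0.1818]
tcp_rot: [[0.006, -1.0, -0.0], [-1.0, -0.006, 0.0], [-0.0, 0.0, -1.0]]
force: [0.6, -0.1, -1.1]
opening: 0.489
```

```bash
sed -i 's/zt=.*/zt=s["position"][2]-.0623/' m6.py; python3 m6.py wr8
python3 - <<'E'
from m3 import *
gm[260:298]=0
s=bot.read_state()["position"]
print(fit(s[0],s[1],[.022,.016],s[2]-.0623,.01))
E
```

```text
[0.49941511 0.06579302 0.18177166] [0.49937903 0.06619631 0.18176167] [0.565  0.0665 0.2742]
held (np.float32(100.25925), np.float64(0.5004151065018834), np.float64(0.06629301727696513))
rim (np.float32(239.98505), np.float64(0.5280999999999987), np.float64(-0.005499999999999991))
rim out (np.float32(189.18904), np.float64(0.5280999999999987), np.float64(-0.005499999999999991))
rim in (np.float32(135.14171), np.float64(0.5330999999999981), np.float64(-0.0004999999999999866))
(np.float32(129.76228), np.float64(0.5003790319144175), np.float64(0.06619630539907365))
```

View pics/wr8.png

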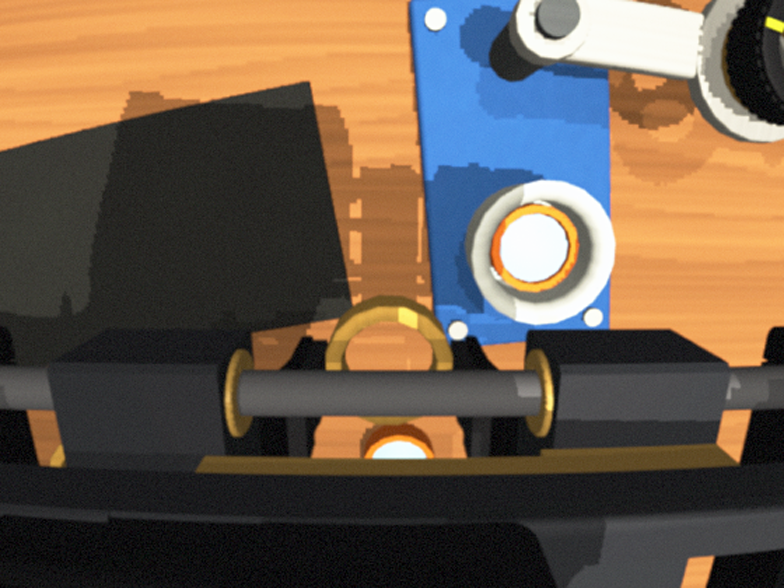

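>>> play_rows(
  series=[
    {"tx": 0.017,"ty": -0.045,"tz": 0,"turn": 0},
    {"tx": 0.0175,"ty": -0.045,"tz": 0,"turn": 0},
    {"tx": 0,"ty": 0,"tz": -0.03,"turn": 0},
    {"tx": 0,"ty": 0,"tz": -0.028,"turn": 0},
    {"tx": 0,"ty": 0,"tz": 0,"turn": 0},
    {"tx": 0,"ty": 0,"tz": -0.006,"turn": 0},
    {"tx": 0,"ty": 0,"tz": -0.006,"turn": 0},
    {"tx": 0,"ty": 0,"tz": -0.004,"turn": 0},
    {"tx": 0,"ty": 0,"tz": 0,"turn": 0},
    {"tx": 0,"ty": 0,"tz": 0,"turn": 0},
  ],
  gripper=0,
)

```text
time_s: 13.9
position: [0.5274, -0.0068, 0.1231]
tcp_rot: [[0.005, -1.0, 0.001], [-1.0, -0.005, -0.0], [0.0, -0.001, -1.0]]
force: [0.9, -0.1, -0.5]
opening: 0.488
```

>>> play_rows(
  series=[
    {"tx": 0,"ty": 0,"tz": 0,"turn": 0},
    {"tx": 0,"ty": 0,"tz": 0,"turn": 0},
    {"tx": 0,"ty": 0,"tz": 0,"turn": 0},
    {"tx": 0,"ty": 0,"tz": 0,"turn": 0},
    {"tx": 0,"ty": 0,"tz": 0.04,"turn": 0},
    {"tx": -0.03,"ty": 0.02,"tz": 0.04,"turn": 0},
    {"tx": -0.04,"ty": 0,"tz": 0.02,"turn": 0},
    {"tx": 0,"ty": 0,"tz": 0,"turn": 0},
    {"tx": 0,"ty": 0,"tz": 0,"turn": 0},
    {"tx": 0,"ty": 0,"tz": 0,"turn": 0},
  ],
  gripper=0.75,
)

```text
time_s: 14.9
position: [0.4723, 0.0088, 0.2026]
tcp_rot: [[0.005, -1.0, 0.001], [-1.0, -0.005, -0.0], [0.0, -0.001, -1.0]]
force: [-0.0, 0.9, 0.2]
opening: 0.752
```

```bash
python3 m6.py wr9
python3 - <<'E'
from m3 import *
for z in (.047,.049,.051): print(z,fit(.528,-.0055,[.022,.016],z,.006))
p=vision.capture("scene"); save(p,"sc9",(210,165,340,255),6)
E
```

```text
[0.47230852 0.00878334 0.20256373] [0.47226715 0.00877954 0.20230671] [0.5377 0.0095 0.295 ]
held (np.float32(42.94514), np.float64(0.48180851651787604), np.float64(0.018283340416271193))
rim (np.float32(254.31216), np.float64(0.5280999999999987), np.float64(-0.0059999999999999915))
rim out (np.float32(192.2667), np.float64(0.5280999999999987), np.float64(-0.0059999999999999915))
rim in (np.float32(160.61172), np.float64(0.5220999999999993), np.float64(-0.00399999999999999))
0.047 (np.float32(244.89522), np.float64(0.5279999999999994), np.float64(-0.006999999999999996))
0.049 (np.float32(245.95325), np.float64(0.5279999999999994), np.float64(-0.006999999999999996))
0.051 (np.float32(252.27878), np.float64(0.530999999999999), np.float64(-0.003999999999999993))
```

View pics/wr9.png

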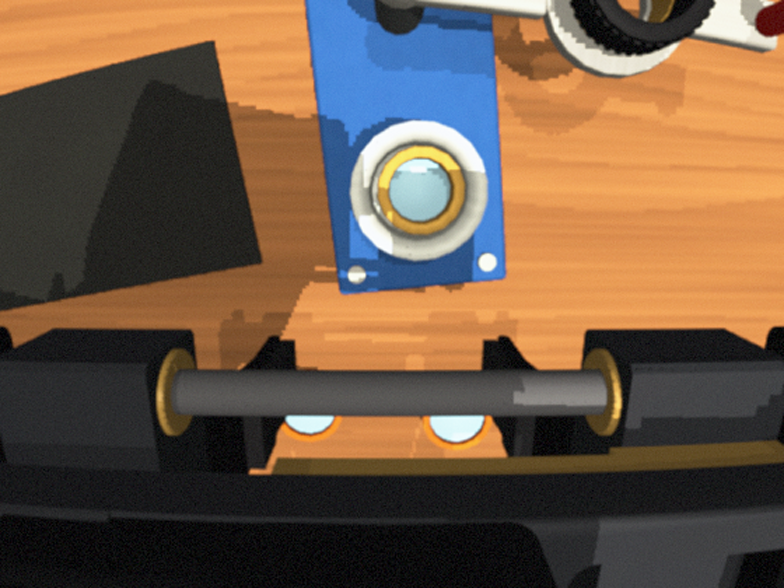

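View pics/sc9.png

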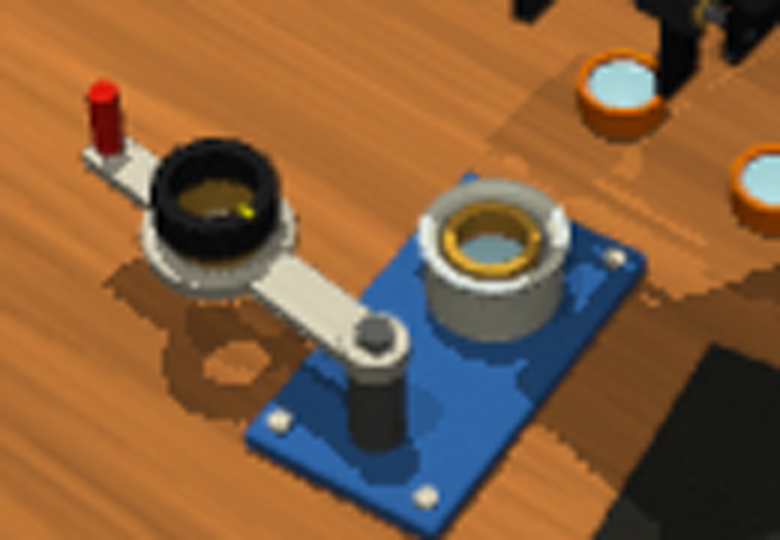

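Run:
```python
from h import *
b=np.array([.528,-.006])
p=vision.capture("top"); save(p,"top9",(250,150,370,230),6)
q=vision.capture("scene"); 
for n,im,box in (("top",p,(320,150,370,210)),("scene",q,(215,170,245,200))):
    a=im["pixels"].astype(int); x0,y0,x1,y1=box
    m=(a[...,2]>110)&(a[...,1]<60)&(a[...,0]<60); M=np.zeros_like(m); M[y0:y1,x0:x1]=m[y0:y1,x0:x1]
    ys,xs=np.nonzero(M); print(n,len(xs),xs.mean(),ys.mean(),xs.min(),xs.max(),ys.min(),ys.max(),w(im,xs.mean(),ys.mean(),.098),w(im,xs.mean(),ys.mean(),.09))
```

```text
top 12 343.3333333333333 185.0 342 345 183 187 [ 0.60953511 -0.16004232  0.098     ] [ 0.61052983 -0.16145884  0.09      ]
scene 15 226.6 181.06666666666666 225 229 179 190 [ 0.60702429 -0.16408552  0.098     ] [ 0.6018316  -0.16993283  0.09      ]
```

View pics/top9.png

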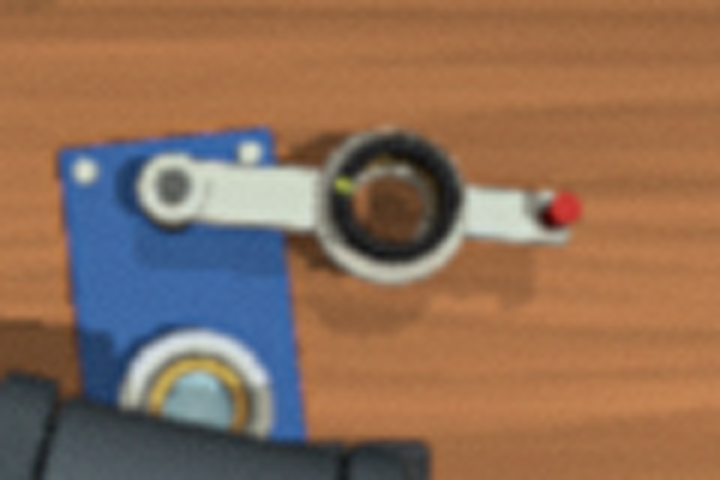

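Run:
```python
from h import *
p=vision.capture("top")
pv=w(p,250+173/6,150+186/6,.082); print("pivot",pv)
print("ring",w(p,250+392/6,150+195/6,.098))
b=np.array([.528,-.006]); h=np.array([.610,-.158])
d=pv[:2]-b; print(np.linalg.norm(d),d/np.linalg.norm(d)); print(np.linalg.norm(h-pv[:2]))
c=w(p,250+195/6,150+405/6,.051); print("barrel top cam",c)
q=vision.capture("wrist");save(q,"wr10",s=1.4)
```

```text
pivot [0.62277705 0.00377782 0.082     ]
ring [ 0.61628453 -0.08882671  0.098     ]
0.09528008894662093 [0.99472044 0.10262186]
0.16228159497671923
barrel top cam [ 0.5296913  -0.00564927  0.051     ]
```

>>> play_rows(
  series=[
    {"tx": 0.017,"ty": -0.021,"tz": 0,"turn": 0.142},
    {"tx": 0.017,"ty": -0.021,"tz": 0,"turn": 0.142},
    {"tx": 0.017,"ty": -0.021,"tz": 0,"turn": 0.142},
    {"tx": 0.017,"ty": -0.021,"tz": 0,"turn": 0.142},
    {"tx": 0.017,"ty": -0.021,"tz": 0,"turn": 0.142},
    {"tx": 0.017,"ty": -0.021,"tz": 0,"turn": 0.142},
    {"tx": 0.017,"ty": -0.021,"tz": 0,"turn": 0.142},
    {"tx": 0.017,"ty": -0.021,"tz": 0,"turn": 0.142},
    {"tx": 0.017,"ty": -0.021,"tz": 0,"turn": 0.142},
    {"tx": 0.017,"ty": -0.021,"tz": 0,"turn": 0.142},
  ],
  gripper=0.5,
)

```text
time_s: 16.2
position: [0.6077, -0.1596, 0.2021]
tcp_rot: [[0.997, -0.072, -0.001], [-0.072, -0.997, 0.0], [-0.001, -0.0, -1.0]]
force: [1.0, -0.7, -0.2]
opening: 0.499
```

>>> play_rows(
  series=[
    {"tx": 0,"ty": 0,"tz": 0,"turn": 0.01},
    {"tx": 0,"ty": 0,"tz": 0,"turn": 0},
    {"tx": 0,"ty": 0,"tz": 0,"turn": 0},
  ],
  gripper=0.5,
)

```text
time_s: 16.5
position: [0.6062, -0.1578, 0.2022]
tcp_rot: [[0.998, -0.069, -0.002], [-0.069, -0.998, 0.001], [-0.002, -0.001, -1.0]]
force: [-0.2, 0.3, -0.0]
opening: 0.502
```

Run:
```python
from h import *
p=vision.capture("wrist");save(p,"wr11",s=1.4)
import pickle; pickle.dump(p,open("last.pkl","wb"))
s=bot.read_state();print(s["position"],s["joint_positions"].round(1)); print(np.round(p["extrinsics"],3).tolist())
print(proj(p,[[.610,-.158,.108],[.6225,.0035,.082],[.6225,.0035,.072]])*1.4)
```

```text
[ 0.60622889 -0.15772806  0.20235092] [-24.8  36.5  86.4   0.   57.2 -20.9]
[[0.998, -0.066, -0.02, 0.61], [-0.068, -0.968, -0.241, -0.092], [-0.003, 0.242, -0.97, 0.295], [0.0, 0.0, 0.0, 1.0]]
[[400.41961786 342.79742077]
 [404.4604561  -71.52419655]
 [403.79320518 -60.39522512]]
```

View pics/wr11.png

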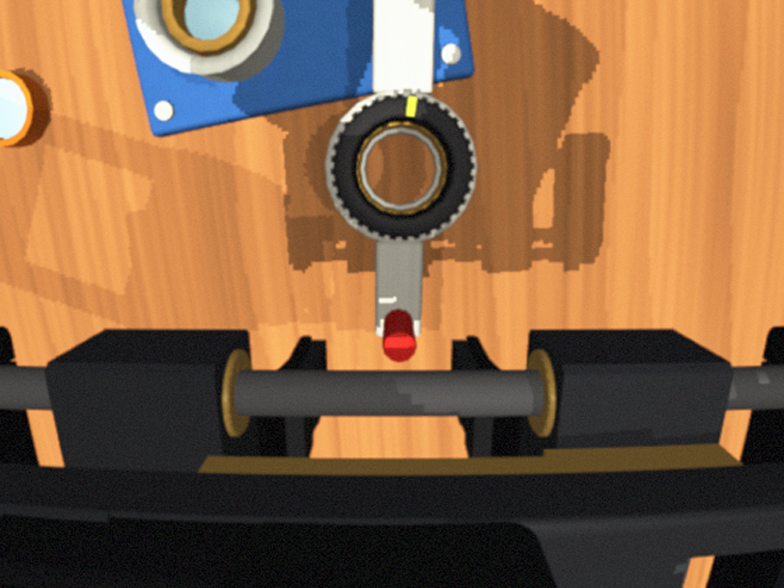

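>>> play_rows(
  series=[
    {"tx": 0.005,"ty": 0,"tz": -0.02,"turn": 0},
    {"tx": 0,"ty": 0,"tz": -0.025,"turn": 0},
    {"tx": 0,"ty": 0,"tz": -0.02,"turn": 0},
    {"tx": 0,"ty": 0,"tz": 0,"turn": 0},
    {"tx": 0,"ty": 0,"tz": 0,"turn": 0},
  ],
  gripper=0.5,
)

```text
time_s: 17.05
position: [0.611, -0.1584, 0.1499]
tcp_rot: [[0.998, -0.068, -0.001], [-0.068, -0.998, 0.001], [-0.001, -0.001, -1.0]]
force: [0.2, 0.3, -0.4]
opening: 0.501
```

>>> play_rows(
  series=[
    {"tx": 0,"ty": 0,"tz": 0,"turn": 0},
    {"tx": 0,"ty": 0,"tz": 0,"turn": 0},
    {"tx": 0,"ty": 0,"tz": 0,"turn": 0},
    {"tx": 0,"ty": 0,"tz": 0,"turn": 0},
    {"tx": 0,"ty": 0,"tz": 0,"turn": 0},
  ],
  gripper=0,
)

```text
time_s: 17.55
position: [0.6111, -0.159, 0.1511]
tcp_rot: [[0.998, -0.068, -0.0], [-0.068, -0.998, -0.0], [-0.0, 0.0, -1.0]]
force: [-0.5, 0.5, 2.5]
opening: 0.151
```

Run:
```python
from h import *
s=bot.read_state();print(s["position"],s["force"],s["opening"])
pv=np.array([.6225,.0035]); a0=s["position"][:2]-pv; R=.165
th0=np.arctan2(a0[1],a0[0]); print(np.degrees(th0)%360,np.linalg.norm(a0))
# end angle 185.9
th1=np.radians(185.9)-2*np.pi
th=np.linspace(th0,th1,15); 
P=pv+R*np.c_[np.cos(th),np.sin(th)]
d=np.diff(P,axis=0)/.8
print(np.round(d,4).tolist(), np.degrees(th[1]-th[0])/60)
```

```text
[ 0.61105254 -0.1589741   0.15109935] [-0.48558373  0.51818199  2.51512925] 0.15050794673404258
265.96976491965063 0.16287687974468534
[[-0.0204, 0.0025], [-0.0201, 0.0045], [-0.0195, 0.0065], [-0.0188, 0.0084], [-0.0179, 0.0102], [-0.0168, 0.0119], [-0.0155, 0.0136], [-0.0141, 0.015], [-0.0125, 0.0164], [-0.0108, 0.0175], [-0.009, 0.0185], [-0.0071, 0.0193], [-0.0051, 0.0199], [-0.0031, 0.0203]] -0.09532114871386974
```

>>> play_rows(
  series=[
    {"tx": -0.0204,"ty": 0.0025,"tz": 0,"turn": -0.095},
    {"tx": -0.0201,"ty": 0.0045,"tz": 0,"turn": -0.095},
    {"tx": -0.0195,"ty": 0.0065,"tz": 0,"turn": -0.095},
    {"tx": -0.0188,"ty": 0.0084,"tz": 0,"turn": -0.095},
    {"tx": -0.0179,"ty": 0.0102,"tz": 0,"turn": -0.095},
    {"tx": -0.0168,"ty": 0.0119,"tz": 0,"turn": -0.095},
    {"tx": -0.0155,"ty": 0.0136,"tz": 0,"turn": -0.095},
  ],
  gripper=0,
)

```text
time_s: 18.25
position: [0.5093, -0.1129, 0.1511]
tcp_rot: [[0.718, -0.696, 0.005], [-0.696, -0.718, -0.001], [0.004, -0.003, -1.0]]
force: [5.5, 2.6, -3.4]
opening: 0.148
```

>>> play_rows(
  series=[
    {"tx": -0.0141,"ty": 0.015,"tz": 0,"turn": -0.095},
    {"tx": -0.0125,"ty": 0.0164,"tz": 0,"turn": -0.095},
    {"tx": -0.0108,"ty": 0.0175,"tz": 0,"turn": -0.095},
    {"tx": -0.009,"ty": 0.0185,"tz": 0,"turn": -0.095},
    {"tx": -0.0071,"ty": 0.0193,"tz": 0,"turn": -0.095},
    {"tx": -0.0051,"ty": 0.0199,"tz": 0,"turn": -0.095},
    {"tx": 0,"ty": 0,"tz": 0,"turn": 0},
  ],
  gripper=0,
)

```text
time_s: 18.95
position: [0.4628, -0.0264, 0.1511]
tcp_rot: [[0.207, -0.978, 0.005], [-0.978, -0.207, -0.0], [0.001, -0.005, -1.0]]
force: [4.0, 2.5, -2.5]
opening: 0.153
```

>>> play_rows(
  series=[
    {"tx": -0.0015,"ty": 0.01,"tz": 0,"turn": -0.05},
    {"tx": -0.0015,"ty": 0.01,"tz": 0,"turn": -0.045},
    {"tx": 0,"ty": 0,"tz": 0,"turn": 0},
    {"tx": 0,"ty": 0,"tz": 0,"turn": 0},
  ],
  gripper=0,
)

```text
time_s: 19.35
position: [0.4609, -0.0125, 0.1511]
tcp_rot: [[0.111, -0.994, 0.005], [-0.994, -0.111, -0.002], [0.003, -0.005, -1.0]]
force: [3.2, -3.8, -2.8]
opening: 0.15
```

>>> play_rows(
  series=[
    {"tx": 0,"ty": 0.003,"tz": 0,"turn": 0},
    {"tx": 0,"ty": 0,"tz": 0,"turn": 0},
    {"tx": 0,"ty": 0,"tz": 0,"turn": 0},
  ],
  gripper=0,
)

```text
time_s: 19.65
position: [0.4609, -0.0121, 0.1511]
tcp_rot: [[0.113, -0.994, 0.005], [-0.994, -0.113, -0.005], [0.006, -0.004, -1.0]]
force: [0.9, -13.4, -3.2]
opening: 0.153
```

>>> play_rows(
  series=[
    {"tx": 0,"ty": 0,"tz": 0,"turn": 0},
    {"tx": 0,"ty": 0,"tz": 0,"turn": 0},
    {"tx": 0,"ty": 0,"tz": 0,"turn": 0},
    {"tx": 0,"ty": 0,"tz": 0.04,"turn": 0},
    {"tx": 0,"ty": 0,"tz": 0.04,"turn": 0},
    {"tx": 0,"ty": 0,"tz": 0,"turn": 0},
    {"tx": 0,"ty": 0,"tz": 0,"turn": 0},
  ],
  gripper=0.5,
)

```text
time_s: 20.35
position: [0.4584, -0.0087, 0.2151]
tcp_rot: [[0.11, -0.994, 0.001], [-0.994, -0.11, 0.0], [-0.0, -0.001, -1.0]]
force: [-0.5, 0.1, 0.3]
opening: 0.5
```

Run:
```python
from h import *
p=vision.capture("wrist");save(p,"wr12",s=1.4)
import pickle; pickle.dump(p,open("last.pkl","wb"))
s=bot.read_state();print(s["position"],s["joint_positions"].round(1));
```

```text
[ 0.45791202 -0.00861836  0.21435907] [-15.1  24.9 110.    0.   45.2  68.6]
```

View pics/wr12.png

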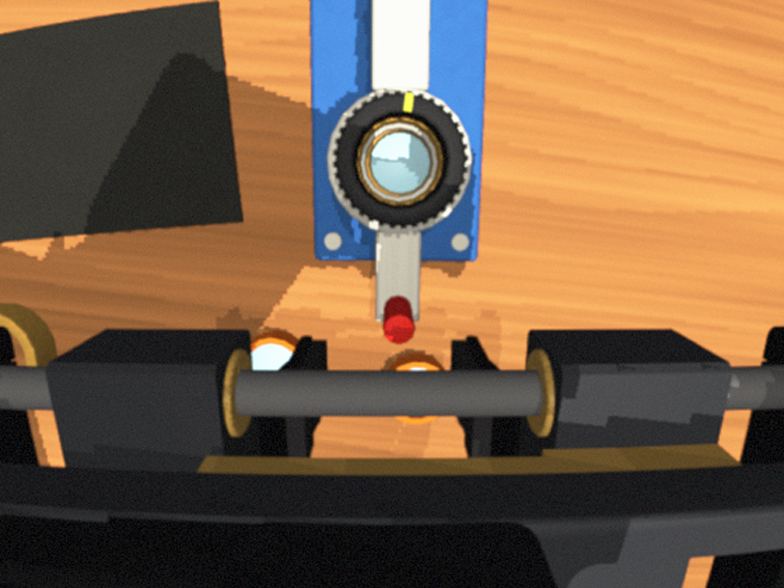

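Run:
```python
from m3 import *
for z in (.096,.098,.100,.102): print(z,fit(.528,-.0055,[.0275],z,.006),fit(.528,-.0055,[.019],z,.006))
u=w(p,409/1.4,102/1.4,.099); print("mark",u)
```

```text
0.096 (np.float32(298.63977), np.float64(0.5284999999999993), np.float64(-0.004999999999999994)) (np.float32(145.44089), np.float64(0.5339999999999987), np.float64(-0.0115))
0.098 (np.float32(281.6261), np.float64(0.5284999999999993), np.float64(-0.004999999999999994)) (np.float32(153.86237), np.float64(0.5339999999999987), np.float64(-0.0115))
0.1 (np.float32(246.29857), np.float64(0.5279999999999994), np.float64(-0.004999999999999994)) (np.float32(155.40971), np.float64(0.5334999999999988), np.float64(-0.0115))
0.102 (np.float32(214.41637), np.float64(0.5284999999999993), np.float64(-0.0034999999999999927)) (np.float32(158.0417), np.float64(0.5329999999999988), np.float64(-0.0115))
mark [ 0.55178123 -0.00613969  0.099     ]
```

>>> play_rows(
  series=[
    {"tx": 0.0088,"ty": 0.00045,"tz": 0,"turn": 0.141},
    {"tx": 0.0088,"ty": 0.00045,"tz": 0,"turn": 0.141},
    {"tx": 0.0088,"ty": 0.00045,"tz": 0,"turn": 0.141},
    {"tx": 0.0088,"ty": 0.00045,"tz": 0,"turn": 0.141},
    {"tx": 0.0088,"ty": 0.00045,"tz": 0,"turn": 0.141},
    {"tx": 0.0088,"ty": 0.00045,"tz": 0,"turn": 0.141},
    {"tx": 0.0088,"ty": 0.00045,"tz": 0,"turn": 0.141},
    {"tx": 0.0088,"ty": 0.00045,"tz": 0,"turn": 0.141},
    {"tx": 0.0088,"ty": 0.00045,"tz": 0,"turn": 0.141},
    {"tx": 0.0088,"ty": 0.00045,"tz": 0,"turn": 0.141},
  ],
  gripper=0.8,
)

```text
time_s: 21.4
position: [0.5282, -0.0051, 0.2128]
tcp_rot: [[1.0, 0.022, -0.004], [0.022, -1.0, 0.001], [-0.004, -0.001, -1.0]]
force: [-0.4, -0.1, -0.1]
opening: 0.798
```

>>> play_rows(
  series=[
    {"tx": 0,"ty": 0,"tz": 0,"turn": 0.141},
    {"tx": 0,"ty": 0,"tz": 0,"turn": 0.141},
    {"tx": 0,"ty": 0,"tz": 0,"turn": 0.141},
    {"tx": 0,"ty": 0,"tz": 0,"turn": 0.141},
    {"tx": 0,"ty": 0,"tz": 0,"turn": 0.141},
    {"tx": 0,"ty": 0,"tz": 0,"turn": 0.141},
    {"tx": 0,"ty": 0,"tz": 0,"turn": 0.141},
    {"tx": 0,"ty": 0,"tz": 0,"turn": 0.141},
    {"tx": 0,"ty": 0,"tz": 0,"turn": 0.141},
    {"tx": 0,"ty": 0,"tz": 0,"turn": 0.141},
  ],
  gripper=0.8,
)

```text
time_s: 22.4
position: [0.5279, -0.0051, 0.2128]
tcp_rot: [[0.072, 0.997, -0.004], [0.997, -0.072, 0.001], [0.001, -0.004, -1.0]]
force: [-0.1, -0.9, 0.7]
opening: 0.802
```

>>> play_rows(
  series=[
    {"tx": 0,"ty": 0,"tz": 0,"turn": 0.14},
    {"tx": 0,"ty": 0,"tz": 0,"turn": 0},
    {"tx": 0,"ty": 0,"tz": 0,"turn": 0},
    {"tx": 0,"ty": 0,"tz": 0,"turn": 0},
  ],
  gripper=0.8,
)

```text
time_s: 22.8
position: [0.5287, -0.0054, 0.214]
tcp_rot: [[-0.066, 0.998, -0.001], [0.998, 0.066, 0.0], [0.001, -0.001, -1.0]]
force: [-0.9, -0.2, -0.1]
opening: 0.801
```

Run:
```python
from h import *
p=vision.capture("wrist");save(p,"wr13",s=1.4)
q=vision.capture("scene");save(q,"sc13",(200,140,360,260),5)
s=bot.read_state();print(s["position"],s["joint_positions"].round(1),s["tcp_rot"][:2,0],s["moment"]);
```

```text
[ 0.52898199 -0.00545561  0.21437105] [ -12.7   29.3  100.2    0.    50.6 -106.5] [-0.06680268  0.99776618] [ 0.08069783 -0.12830625 -0.05658197]
```

View pics/sc13.png

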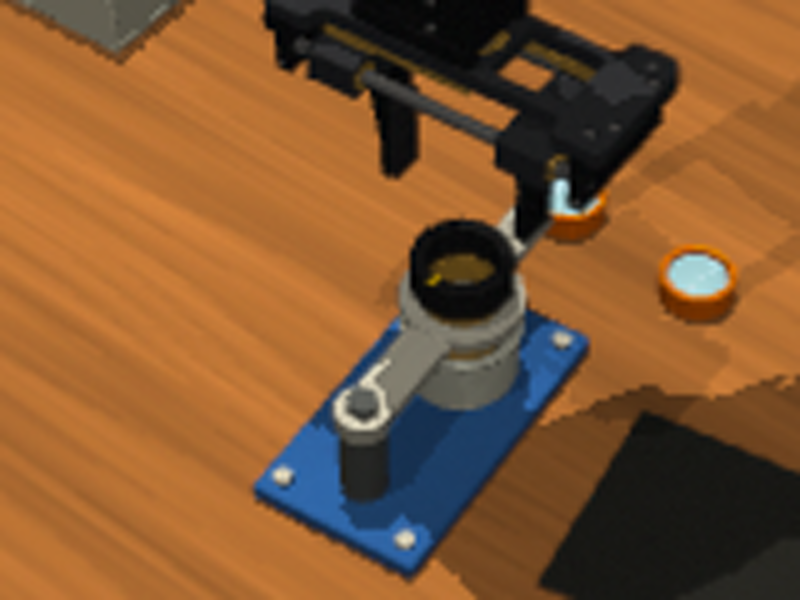

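>>> play_rows(
  series=[
    {"tx": 0,"ty": 0,"tz": -0.03,"turn": 0},
    {"tx": 0,"ty": 0,"tz": -0.03,"turn": 0},
    {"tx": 0,"ty": 0,"tz": -0.017,"turn": 0},
    {"tx": 0,"ty": 0,"tz": 0,"turn": 0},
    {"tx": 0,"ty": 0,"tz": 0,"turn": 0},
  ],
  gripper=0.8,
)

```text
time_s: 23.4
position: [0.5293, -0.0055, 0.1532]
tcp_rot: [[-0.068, 0.998, -0.0], [0.998, 0.068, 0.0], [0.0, -0.0, -1.0]]
force: [-0.2, 0.3, 0.2]
opening: 0.804
```

>>> play_rows(
  series=[
    {"tx": 0,"ty": 0,"tz": 0,"turn": 0},
    {"tx": 0,"ty": 0,"tz": 0,"turn": 0},
    {"tx": 0,"ty": 0,"tz": 0,"turn": 0},
    {"tx": 0,"ty": 0,"tz": 0,"turn": 0},
  ],
  gripper=0,
)

```text
time_s: 23.8
position: [0.5296, -0.0056, 0.1538]
tcp_rot: [[-0.068, 0.998, 0.002], [0.998, 0.068, -0.0], [-0.0, 0.002, -1.0]]
force: [-0.7, 0.7, 2.6]
opening: 0.616
```

Run:
```python
from h import *
s=bot.read_state();print(s["position"],s["force"],s["moment"],s["opening"]);
```

```text
[ 0.52959466 -0.00560856  0.15381931] [-0.71647665  0.67726594  2.57117004] [ 0.14886007 -0.09301484  0.04837603] 0.6160079253678714
```

>>> play_rows(
  series=[
    {"tx": 0,"ty": 0,"tz": -0.00045,"turn": -0.13},
    {"tx": 0,"ty": 0,"tz": -0.00045,"turn": -0.13},
    {"tx": 0,"ty": 0,"tz": -0.00045,"turn": -0.13},
    {"tx": 0,"ty": 0,"tz": -0.00045,"turn": -0.13},
    {"tx": 0,"ty": 0,"tz": -0.00045,"turn": -0.13},
    {"tx": 0,"ty": 0,"tz": -0.00045,"turn": -0.13},
    {"tx": 0,"ty": 0,"tz": -0.00045,"turn": -0.13},
    {"tx": 0,"ty": 0,"tz": -0.00045,"turn": -0.13},
    {"tx": 0,"ty": 0,"tz": -0.00045,"turn": -0.13},
    {"tx": 0,"ty": 0,"tz": -0.00045,"turn": -0.13},
  ],
  gripper=0,
)

```text
time_s: 24.8
position: [0.5294, -0.0058, 0.1502]
tcp_rot: [[0.963, 0.269, 0.001], [0.269, -0.963, -0.001], [0.001, 0.001, -1.0]]
force: [-0.8, -1.4, 4.6]
opening: 0.617
```

Run:
```python
from h import *
s=bot.read_state();print(s["position"],s["force"],s["moment"],s["opening"],np.degrees(np.arctan2(*s["tcp_rot"][[1,0],0])));
```

```text
[ 0.52940226 -0.00584666  0.15024146] [-0.79375918 -1.44465979  4.60897825] [-0.20657655  0.07174196  0.00741171] 0.6169894229742149 15.612538419412221
```

Turning freely; continue in smaller stages.

>>> play_rows(
  series=[
    {"tx": 0,"ty": 0,"tz": -0.00045,"turn": -0.13},
    {"tx": 0,"ty": 0,"tz": -0.00045,"turn": -0.13},
    {"tx": 0,"ty": 0,"tz": -0.00045,"turn": -0.13},
    {"tx": 0,"ty": 0,"tz": -0.00045,"turn": -0.13},
    {"tx": 0,"ty": 0,"tz": -0.00045,"turn": -0.13},
  ],
  gripper=0,
)

```text
time_s: 25.3
position: [0.5292, -0.0058, 0.1485]
tcp_rot: [[0.918, -0.397, 0.001], [-0.397, -0.918, -0.001], [0.001, 0.0, -1.0]]
force: [-1.3, -0.1, 5.1]
opening: 0.619
```

```bash
cat > st.py <<'E'
from h import *
s=bot.read_state();print(s["position"],s["force"],s["moment"],s["opening"],np.degrees(np.arctan2(*s["tcp_rot"][[1,0],0])),s["joint_positions"][5],s["tau"][5])
E
python3 st.py
```

```text
[ 0.5292456  -0.00583397  0.14848521] [-1.33897183 -0.1404726   5.05884954] [-0.2042723   0.19705199  0.01579208] 0.6191321002830217 -23.387895039390198 10.707616840066208 -0.8394282124936581
```

>>> play_rows(
  series=[
    {"tx": 0,"ty": 0,"tz": -0.0003,"turn": -0.09},
    {"tx": 0,"ty": 0,"tz": -0.0003,"turn": -0.09},
    {"tx": 0,"ty": 0,"tz": -0.0003,"turn": -0.09},
  ],
  gripper=0,
)

```text
time_s: 25.6
position: [0.5292, -0.0058, 0.1478]
tcp_rot: [[0.772, -0.636, 0.0], [-0.636, -0.772, -0.001], [0.001, 0.0, -1.0]]
force: [-2.1, -0.8, 4.6]
opening: 0.614
```

```bash
python3 st.py
```

```text
[ 0.52920037 -0.00579615  0.14779004] [-2.07748566 -0.82510841  4.64960301] [-0.16545221  0.23816149  0.06976877] 0.6141237856092391 -39.48858508042038 26.808183594944182 -0.5625574104487896
```

>>> play_rows(
  series=[
    {"tx": 0,"ty": 0,"tz": -0.0003,"turn": -0.09},
    {"tx": 0,"ty": 0,"tz": -0.0003,"turn": -0.09},
  ],
  gripper=0,
)

```text
time_s: 25.8
position: [0.5291, -0.0057, 0.1473]
tcp_rot: [[0.639, -0.769, 0.0], [-0.769, -0.639, -0.001], [0.001, 0.0, -1.0]]
force: [-2.3, -1.0, 4.3]
opening: 0.618
```

```bash
python3 st.py
```

```text
[ 0.5291288  -0.00574174  0.14728723] [-2.26673131 -0.95737601  4.30466505] [-0.18458624  0.2227002   0.01856095] 0.6180150931657988 -50.29121512242659 37.60888329537076 -0.5614985525608063
```

>>> play_rows(
  series=[
    {"tx": 0,"ty": 0,"tz": -0.0003,"turn": -0.09},
    {"tx": 0,"ty": 0,"tz": -0.0003,"turn": -0.09},
  ],
  gripper=0,
)

```text
time_s: 26.0
position: [0.5291, -0.0057, 0.1468]
tcp_rot: [[0.483, -0.875, 0.0], [-0.875, -0.483, -0.001], [0.001, 0.0, -1.0]]
force: [-1.2, 0.3, 5.0]
opening: 0.616
```

```bash
python3 st.py
```

```text
[ 0.52912779 -0.00571722  0.14680564] [-1.16861076  0.26821901  5.0252589 ] [-0.16821563  0.26662598  0.092721  ] 0.6155832835107243 -61.09221295465918 48.407937665806074 -0.5596078187227249
```

>>> play_rows(
  series=[
    {"tx": 0,"ty": 0,"tz": -0.0003,"turn": -0.09},
    {"tx": 0,"ty": 0,"tz": 0,"turn": 0},
  ],
  gripper=0,
)

```text
time_s: 26.2
position: [0.5291, -0.0057, 0.1466]
tcp_rot: [[0.401, -0.916, 0.0], [-0.916, -0.401, -0.0], [0.0, -0.0, -1.0]]
force: [-1.4, -0.3, 5.2]
opening: 0.614
```

```bash
python3 st.py
```

```text
[ 0.52909853 -0.00571185  0.14656007] [-1.4409007  -0.34694694  5.23336364] [-0.11526989  0.27525738 -0.10553159] 0.6143615949543633 -66.38983253959105 53.69349479176467 0.2137390337884426
```

>>> play_rows(
  series=[
    {"tx": 0,"ty": 0,"tz": -0.0003,"turn": -0.09},
    {"tx": 0,"ty": 0,"tz": 0,"turn": 0},
  ],
  gripper=0,
)

```text
time_s: 26.4
position: [0.5291, -0.0057, 0.1464]
tcp_rot: [[0.314, -0.949, 0.0], [-0.949, -0.314, -0.001], [0.001, -0.0, -1.0]]
force: [-1.5, 0.3, 5.2]
opening: 0.621
```

```bash
python3 st.py
```

```text
[ 0.52910798 -0.00567391  0.14635406] [-1.49817139  0.2742211   5.23515552] [-0.03980273  0.18669307  0.24196969] 0.6210614808822995 -71.70351233428144 59.03606836746319 0.46702349558472633
```

>>> play_rows(
  series=[
    {"tx": 0,"ty": 0,"tz": -0.0003,"turn": -0.09},
    {"tx": 0,"ty": 0,"tz": 0,"turn": 0},
  ],
  gripper=0,
)

```text
time_s: 26.6
position: [0.5291, -0.0056, 0.1462]
tcp_rot: [[0.228, -0.974, 0.0], [-0.974, -0.228, -0.002], [0.002, 0.0, -1.0]]
force: [-0.9, 1.3, 5.2]
opening: 0.616
```

```bash
python3 st.py;  python3 - <<'E'
from h import *
p=vision.capture("wrist");save(p,"wr14",s=1.4)
p=vision.capture("scene");save(p,"sc14",(200,140,360,260),5)
E
```

```text
[ 0.52913177 -0.00559066  0.14624506] [-0.87800652  1.29731872  5.1504928 ] [0.09232072 0.23303435 1.2140419 ] 0.6157821377671324 -76.79324110238213 64.2434429888795 1.4685141295194626
```

View pics/wr14.png

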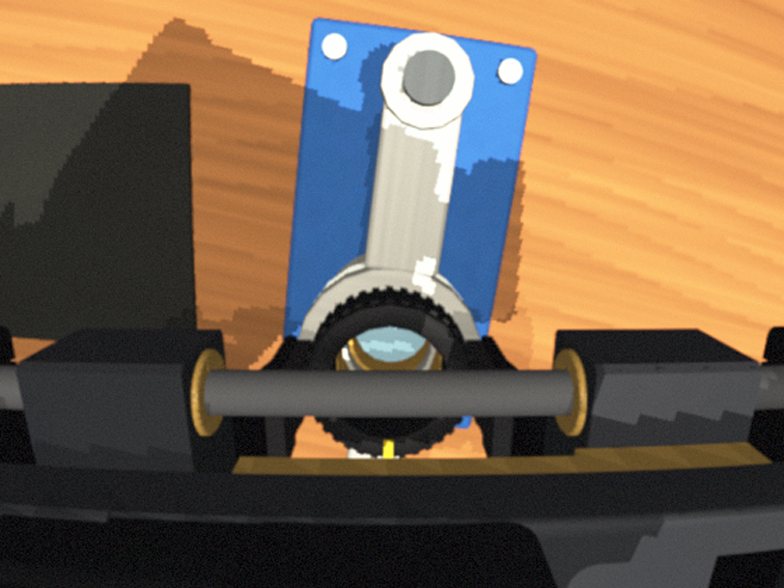

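View pics/sc14.png

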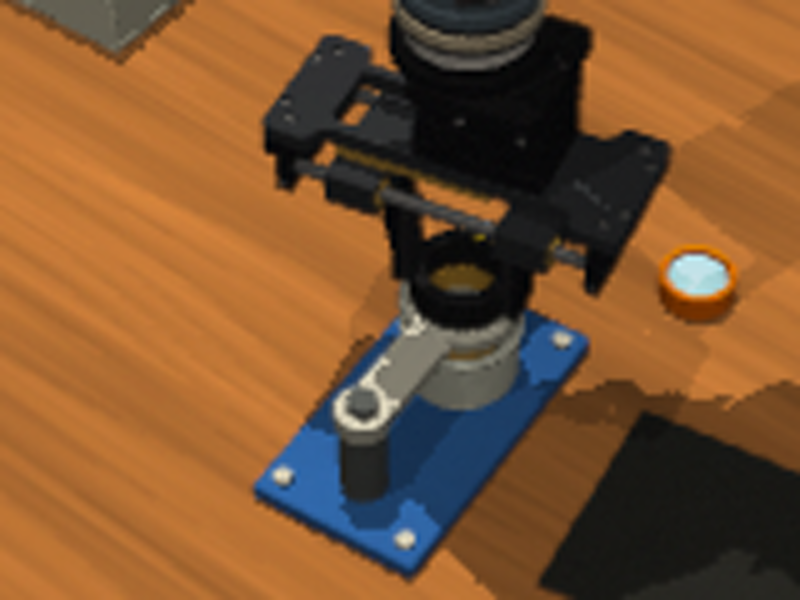

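>>> play_rows(
  series=[
    {"tx": 0,"ty": 0,"tz": 0,"turn": 0},
    {"tx": 0,"ty": 0,"tz": 0,"turn": 0},
    {"tx": 0,"ty": 0,"tz": 0,"turn": 0},
    {"tx": 0,"ty": 0,"tz": 0.02,"turn": 0},
    {"tx": 0,"ty": 0,"tz": 0.04,"turn": 0},
    {"tx": -0.04,"ty": 0,"tz": 0.03,"turn": 0},
    {"tx": -0.04,"ty": 0,"tz": 0,"turn": 0},
    {"tx": 0,"ty": 0,"tz": 0,"turn": 0},
    {"tx": 0,"ty": 0,"tz": 0,"turn": 0},
    {"tx": 0,"ty": 0,"tz": 0,"turn": 0},
  ],
  gripper=0.8,
)

```text
time_s: 27.7
position: [0.4663, -0.0058, 0.2173]
tcp_rot: [[0.223, -0.975, 0.001], [-0.975, -0.223, -0.0], [0.001, -0.001, -1.0]]
force: [0.7, -1.3, -0.4]
opening: 0.801
```

```bash
python3 st.py;  python3 - <<'E'
from h import *
import pickle
p=vision.capture("wrist");save(p,"wr15",s=1.4); pickle.dump(p,open("last.pkl","wb"))
p=vision.capture("scene");save(p,"sc15",(200,140,360,260),5); save(p,"sc15f")
p=vision.capture("top");save(p,"top15")
E
python3 - <<'E'
from m3 import *
for z in (.09,.092,.094,.096,.098): print(z,fit(.528,-.0055,[.0275],z,.006))
E
```

```text
[ 0.4662805  -0.00583695  0.21725888] [ 0.74526827 -1.32308934 -0.44724385] [ 0.03520043  0.00540159 -0.00571278] 0.8011949479021179 -77.12292303065823 62.62428864824257 0.0002511336060706526
0.09 (np.float32(301.04257), np.float64(0.5284999999999993), np.float64(-0.004999999999999994))
0.092 (np.float32(282.94135), np.float64(0.5284999999999993), np.float64(-0.004999999999999994))
0.094 (np.float32(247.15726), np.float64(0.5284999999999993), np.float64(-0.004999999999999994))
0.096 (np.float32(210.34668), np.float64(0.5279999999999994), np.float64(-0.004499999999999994))
0.098 (np.float32(201.81792), np.float64(0.5269999999999995), np.float64(-0.004999999999999994))
```

View pics/wr15.png

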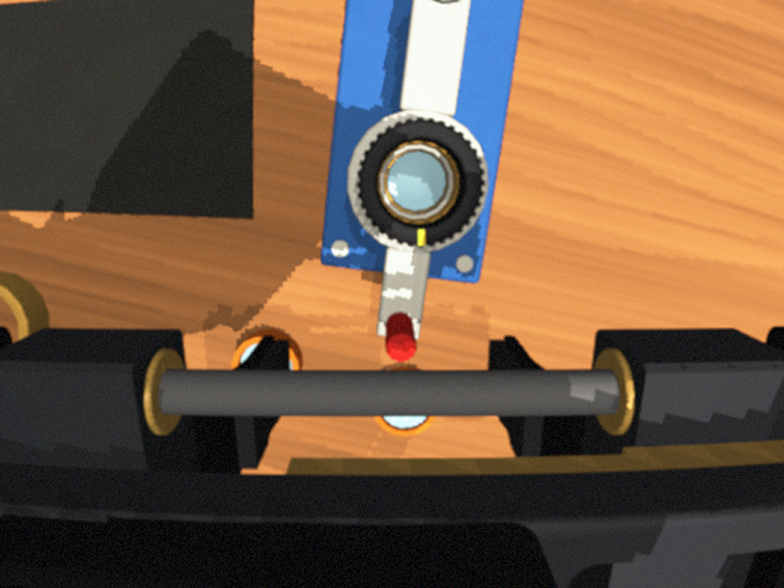

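View pics/sc15.png

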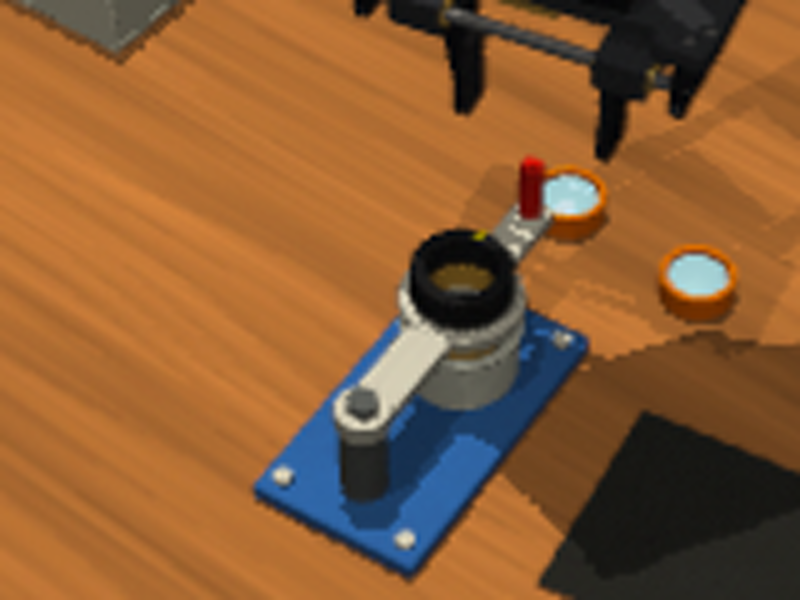

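View pics/top15.png

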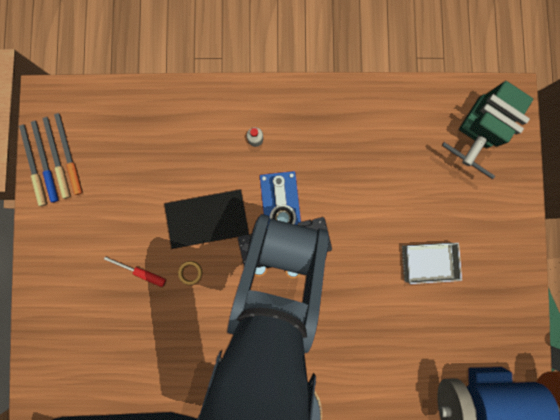

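Run:
```python
from m3 import *
u=w(p,421/1.4,237/1.4,.094); d=u[:2]-[.5285,-.005]; print(u,np.degrees(np.arctan2(d[1],d[0])))
from h import bot
print(bot.read_state()["time_s"]); bot.hand_in()
```

```text
[ 0.50610174 -0.01092848  0.094     ] -165.17464790732393
27.85
the job is handed in; nothing more can be done
```

The job is finished and handed in at 27.9 s of the 72 s allowed. `bot.hand_in()` gives no verdict, so I don't have a pass or fail.

**What I did**
- **Lens:** I picked up the leftmost of the three matching orange lenses, the one on the mat, and dropped it into the barrel.
- **Spacer:** I dropped in the smaller of the two brass rings, also from the mat, on top of the lens.
- **Swing arm:** I gripped the red peg and swung the arm in until it stopped moving and pushed back with about 13 N.
- **Retaining ring:** I turned it clockwise about 170° until the torque jumped to about 1.2 N m at the hard stop. Then I let go and moved clear.

**Last checks**
- **Lens and spacer:** Before the arm went over, the images showed both flat and within about 1.5 mm of the barrel's axis.
- **Arm and ring:** The arm still lay over the barrel after release. A circle fit centred the ring within about 1 mm of the barrel's axis, and its top face was roughly 6 mm lower than before.
- **Bystanders:** The bottle, screwdriver and tub looked unmoved in the last top picture.

**What disagreed or wasn't measured**
- The ring's yellow mark showed about 162° of turn against 170° at the gripper. The gap could come from reading the mark's pixels or from slight slip in the grip. The torque jump is my main evidence that the ring is home.
- Fits to the barrel's inner mouth edge were unreliable, so I used the outer edge.
- I could not measure how hard the nose presses on the spacer.

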